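# Hang the guard door on a bench test chamber

### The job

Take the striped yellow guard door out of its rack and, holding it well open from the chamber's front, lower both of its hinge knuckles together over the two brass pins of the test chamber until it is fully down, and let go of it there. Then push it shut against the rubber stop. Feel for the pins gently and never force the door against the chamber (no more than about 30 N); leave the bottle, the pen cup and the parts tray where they are.

Things in the scene. Friction and masses are not known exactly. Their poses are not given: they have to be found in the camera images.
- chamber: Grey bench test chamber, fixed, 220 wide (y), 170 deep (x), 165 high. Origin on the table under the middle of its front face; x points into the chamber, y along the front, z up. Near the -y end of the front a steel hinge bracket carries two upright brass pins on one vertical line. When shut, the door covers the front, its axes parallel to the chamber's.
- pin_slot (a point): Middle of the bracket's range, at lower shoulder height: 24 in front of the face, 80 to the chamber's -y, 45 up; chamber's axes. The true pin line is shifted from here by up to 15 either way along the chamber's y only; the shift differs each time, is firmly clamped and NOT measured: see or feel for the pins.
- pin_top (a point): Same, at the upper pin's tip height (138 up). Each pin stands on a flat shoulder 15 wide (45 and 120 up), is 6.4 thick and 18 tall, the top 2.5 tapering to a flat 4.4 wide; the lower pin's tip is 63 up. Both tips are met at once by a level door. The arms under the shoulders are 12 thick: bring the lower knuckle in from the front between them, then lower.
- stop (a point): Centre of the front face of the fixed rubber door stop, 12 wide (y), 100 high; 16 in front of the chamber's face, 22 to the chamber's +y, 85 up. The shut door's back lies at it or up to 5 mm in front.
- door_grip (a point): Point for holding the loose door: mid-thickness, 12 below its top edge, 55 from the hinge line. Yellow panel with black stripes, 10 thick (x), 108 wide (y), 130 high (z), about 0.2 kg. z up, y from hinge line to free edge. From here the panel spans y -41 to +67, z -118 to +12. Door yaw = chamber yaw + opening angle (free edge swings to the chamber's -x; at least 1.7 rad possible).
- door_hinge (a point): Point on the door's hinge line at the bottom of the lower knuckle, 25 above the door's underside; axes as door_grip. The two steel knuckles are tubes on this line, open at both ends, 16.4 outside, hole 8.4, 18 long; the upper one's bottom is 75 above this point. Hung fully home the bottoms rest on the shoulders: this point 45 above the table. The hung door swings freely and stays where it is left.
- rack: Grey plastic rack, fixed, base 80 x 120 x 12 high; the door stands upright in its 15 wide slot (along the rack's y) between two 90 long cheeks that reach 46 above the table. The door's underside is 12 above the table there. Origin on the table at the centre, z up.
- bottle: Small amber bottle, 44 across, 100 tall, loose; origin under its centre. Leave it alone.
- pen_cup: Dark steel pen cup, 72 across, 85 tall (pens to 130), loose; origin under its centre. Leave it alone.
- tray: Low blue tray of small parts, 70 x 100 x 20, loose; origin under its centre. Leave it alone.

How it is judged:
On the way, in this order (a step that is already met when the one before it is completed fails the run):
1. the door is lifted clear of the rack (z of door_hinge in the frame of rack above 0.08 m), for 0.1 s.
2. the door hangs by itself, let go of, with both knuckles fully down over the pins, open by more than 0.5 rad (z of door_hinge in the frame of chamber between 0.041 and 0.048 m and x of door_hinge in the frame of chamber between -0.027 and -0.021 m and y of door_hinge in the frame of chamber between -0.098 and -0.062 m and angle between door_hinge's own z axis and vertical below 0.07 rad and angle between the y axis of door_hinge and the y axis of chamber, either way round above 0.5 rad and contact force between the fingers and door below 0.3 N), for 0.2 s.
At the end, for the whole second after the job is handed in: The door hangs fully home on both pins (its hinge point 41 to 48 mm above the table, on the pin line within 3 mm front to back, upright within 0.07 rad), shut within 0.07 rad of the chamber's front, at rest and let go (z of door_hinge in the frame of chamber between 0.041 and 0.048 m and x of door_hinge in the frame of chamber between -0.027 and -0.021 m and y of door_hinge in the frame of chamber between -0.098 and -0.062 m and angle between door_hinge's own z axis and vertical below 0.07 rad and angle between the y axis of door_hinge and the y axis of chamber, either way round below 0.07 rad and y of door_grip in the frame of chamber above -0.06 m and linear speed of door below 0.02 m/s); the robot touches nothing.
It fails at once if the door is pressed or knocked against the chamber, its pins or its stop with more than 32 N (contact force between door and chamber above 32 N).
It fails at once if the bottle is moved or tipped (distance of bottle from where it was at the start of the episode above 0.02 m or angle between bottle's own z axis and vertical above 0.3 rad).
It fails at once if the pen cup is moved or tipped (distance of pen_cup from where it was at the start of the episode above 0.02 m or angle between pen_cup's own z axis and vertical above 0.3 rad).
It fails at once if the parts tray is moved (distance of tray from where it was at the start of the episode above 0.02 m).
It also fails if it takes over 70 s, if anything falls off the work surface, if the arm or the gripper's body presses on something with over 40 N, if the wrist force passes 120 N, or if a joint passes its speed limit or range.

### The arm

A 7-joint arm with a two-finger parallel gripper is mounted at the origin on the work surface. World frame = base frame: x ahead of the robot, y to its left, z up, the work surface at z = 0. Lengths are in m, angles in rad, forces in N, time in s.
With the tool pointing down it reaches from about 0.425 to 0.925 m from the base axis. Payload 6.8 kg.
Tool frame: the origin (TCP) lies at the very end of the fingers, on their centre line; the grasp point (between the pads) lies manip.pinch_z behind it (manip.pinch_z is the distance from the TCP to the grasp point, in m); z points along the fingers, y is the direction in which the jaws open and shut (so a half turn about z gives the same grasp; the last joint's range is limited). The gripper opens to 85 mm and grips with 20 to 120 N. Pads are 22 mm wide; open, the fingers measure 114 mm over their backs; the gripper's body (76 mm by 85 mm) begins 54 mm behind the grasp point. The pads swing forward as they close: fully open they stand 13 mm farther back than shut.
Start: joints at [1.178, 0.477, 0.022, 1.555, -0.011, 1.109, -0.083], TCP at [0.19, -0.648, 0.231] pointing down, gripper open.
Joint ranges: [-2.96, 2.96], [-0.34, 2.1], [-1.41, 1.46], [0.24, 2.44], [-1.37, 4.51], [0.17, 1.92], [-2.96, 2.96]. Speed limits (rad/s): [2.39, 2.39, 3.14, 3.14, 3.14, 3.14, 3.14].

### API

Orientations are given as a unit quaternion [w, x, y, z].
In Python, from station import manip gives the robot as it stands. The module is installed in compiled form; this text tells all that it offers.
- The arm moves only by the tool arm_command, never from a script. Its argument "moves" is a list of rows, each a list of 3 entries, a list of its own where there are three numbers: the opening, from -1 (shut) to 1 (fully open), then the shift along the world's x, y, z in m, then the turn, a rotation vector about the world's x, y, z in degrees. A call has 1 to 8 rows; each row is the pose to reach, as a shift and turn from the pose measured when the call began; what a row does not reach only later rows make up. A row lasts 1/12 s, in which the tool goes at most 41.7 mm and 7.16 degrees, less where a joint would pass 70% of its speed; a pose out of reach is approached as far as the arm can. A call with a gripper value outside its range is refused whole. The fingers move at their own pace and stop on an object; "force" is the grip in N (left out, the last holds). Time passes only in rows, so rows that repeat a pose let the fingers close. It gives the time, the measured TCP pose, the force and the opening at its end, in the units of the state.
- manip.read_state(): the state, without advancing time (a new reading comes with each control period).
- manip.grab_frame(name): name is "side" or "top"; returns (picture, depth): 384x512x3 uint8, red, green, blue; 384x512 float32, m along the optical axis (not along the pixel's ray), 0 where there is no reading.
- manip.get_calibration(name): a dict with "camera_matrix" (3x3 intrinsics, pixels), "R" (3x3) and "t" (3): a world point X has camera coordinates R X + t. Camera axes: x right, y down, z forward; pixel columns grow to the right and rows downward; lengths in m; the calibration is good to about 2 mm. A picture is of the moment at which its call begins. get_calibration takes no time and is no camera call.
- manip.sign_off(): hands the job in, once; it reports no verdict.
Trained networks look in the newest picture that a camera, given by its name, has taken for a name from the list of things; names that differ only in an ending like _2 or _b are one class to them, and where a whole thing is asked for, a point or a joint stands for the part that bears it (a point fixed in the world has none). Each returns a list of dicts, best first, with "score" (0 to 1); they miss things now and then, are a little off and sometimes report something else, mostly with a low value. They report only what shows in the picture. A call takes as long as a camera call.
- manip.search_frame(camera, thing): "position" ([row, column] in pixels, amid what is visible of it).
- manip.regions_of(camera, thing): "pixels" (384x512 bool, what is visible of it) and "position" ([row, column] in pixels, amid what is visible of it).
The state is a dict: "time_s": time; "joints": joint angles; "dq": joint speeds; "joint_torque": joint torques, N m; "position": TCP position; "ee_rot": TCP orientation; "wrist_force": force on the tool from outside, world axes, zero at the start; "ft_torque": the same for the moment, N m; "gripper_width": finger opening in m.
Only numpy, scipy, OpenCV 4.12 (cv2) and the standard library are available. Lean on these libraries where they do the work, as an engineer would, in place of code of your own. Each camera call takes 0.05 s, during which the arm holds its last target.

## Working session

There is one attempt and no reset: what is moved stays moved. The work goes in short steps, Python scripts to look and compute and a tool call to move; the robot and the scene stay as the last step left them, time stands still between calls to the robot, and variables do not carry over. Pictures are saved under pics/ and viewed, and the job is handed in when it is done.

Besides the shell and the picture viewer there is one more tool, called as name(argument=value, ...) on one line, values as JSON. arm_command: Moves the arm, as the interface text tells. Its arguments: {"type":"object","properties":{"moves":{"type":"array"},"force":{"type":"number"}},"required":["moves"]}

```bash
mkdir -p pics
cat > h.py <<'E'
import numpy as np, cv2
from station import manip
def cal(n):
    c=manip.get_calibration(n); return np.array(c["camera_matrix"]),np.array(c["R"]),np.array(c["t"])
def cloud(n,depth):
    K,R,t=cal(n); h,w=depth.shape
    u,v=np.meshgrid(np.arange(w),np.arange(h))
    p=np.stack([(u-K[0,2])/K[0,0]*depth,(v-K[1,2])/K[1,1]*depth,depth],-1)
    P=(p-t)@R; P[depth<=0]=np.nan
    return P
def proj(n,X):
    K,R,t=cal(n); c=np.atleast_2d(X)@R.T+t; q=c@K.T; return q[:,:2]/q[:,2:]
def save(n,img,s=1): cv2.imwrite("pics/"+n+".png",cv2.cvtColor(img,cv2.COLOR_RGB2BGR))
E
python3 - <<'E'
from h import *
print(manip.pinch_z, manip.read_state())
for n in("side","top"):
    im,d=manip.grab_frame(n); save(n+"0",im); np.savez("/tmp/%s0.npz"%n,im=im,d=d,P=cloud(n,d))
    K,R,t=cal(n); print(n,K.round(1).tolist(),R.round(3).tolist(),(-R.T@t).round(3))
    for th in("chamber","door_grip","rack","bottle","pen_cup","tray"):
        r=manip.regions_of(n,th)
        P=cloud(n,d)
        for x in r[:2]:
            m=x["pixels"]; print(n,th,round(x["score"],2),np.round(x["position"]),m.sum(),np.nanmedian(P[m],0).round(3),np.nanpercentile(P[m],2,axis=0).round(3),np.nanpercentile(P[m],98,axis=0).round(3))
        if r: np.save("/tmp/%s_%s.npy"%(n,th),r[0]["pixels"])
E
```

```text
0.0187 {'time_s': 0.0, 'joints': array([ 1.17792788,  0.47778796,  0.02235421,  1.5564808 , -0.01148816,
        1.10931436, -0.08310509]), 'dq': array([-1.99207503e-04,  1.89115014e-03,  4.32450397e-05, -5.71536201e-04,
        6.62105096e-04,  1.05130085e-03, -3.65814940e-04]), 'joint_torque': array([-8.97264945e-04, -5.96456265e+01,  1.60772033e+00, -2.81201577e+01,
        1.25164585e-02,  9.48095578e-03, -4.98522738e-06]), 'position': array([ 0.18943124, -0.64723648,  0.23032177]), 'ee_rot': array([-9.07309857e-04,  9.89879439e-01,  1.41907821e-01, -2.08803688e-04]), 'wrist_force': array([ 0.09996525, -0.55459086,  0.18426571]), 'ft_torque': array([-0.02689191,  0.02376485, -0.01726695]), 'gripper_width': 0.08559464910590468}
side [[427.4, 0.0, 257.7], [0.0, 427.4, 188.3], [0.0, 0.0, 1.0]] [[-0.705, -0.709, -0.002], [-0.527, 0.526, -0.668], [0.475, -0.47, -0.744]] [0.035 0.496 0.972]
side chamber 0.57 [158. 252.] 6607 [ 0.661 -0.101  0.155] [ 0.599 -0.238  0.007] [ 0.778 -0.023  0.169]
side door_grip 0.61 [280. 211.] 1452 [0.463 0.226 0.097] [ 0.45   0.145 -0.001] [0.538 0.279 0
[... 511 characters left out ...]
, 368.7, 186.9], [0.0, 0.0, 1.0]] [[0.018, -1.0, 0.003], [-0.977, -0.019, -0.211], [0.211, 0.001, -0.977]] [ 0.296 -0.035  1.273]
top chamber 0.72 [146. 290.] 4447 [ 0.673 -0.136  0.165] [ 0.6  -0.24  0.01] [ 0.777 -0.029  0.171]
top door_grip 0.71 [214. 174.] 256 [0.462 0.223 0.129] [0.449 0.157 0.021] [0.486 0.275 0.146]
top rack 0.78 [220. 178.] 570 [0.449 0.224 0.013] [0.42  0.164 0.003] [0.509 0.281 0.05 ]
top bottle 0.59 [143. 160.] 182 [0.694 0.296 0.067] [0.682 0.283 0.009] [0.716 0.315 0.103]
top pen_cup 0.6 [166. 358.] 500 [ 0.634 -0.381  0.051] [ 0.601 -0.417 -0.   ] [ 0.667 -0.35   0.124]
top tray 0.71 [238. 221.] 628 [0.382 0.077 0.006] [ 0.347  0.03  -0.001] [0.42  0.126 0.023]
```

Run:
```python
import cv2
for n in("side0","top0"):
    i=cv2.imread(f"pics/{n}.png"); cv2.imwrite(f"pics/{n}b.png",cv2.resize(i,(800,600),interpolation=cv2.INTER_CUBIC))
```

```text
(no output)
```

View pics/side0b.png

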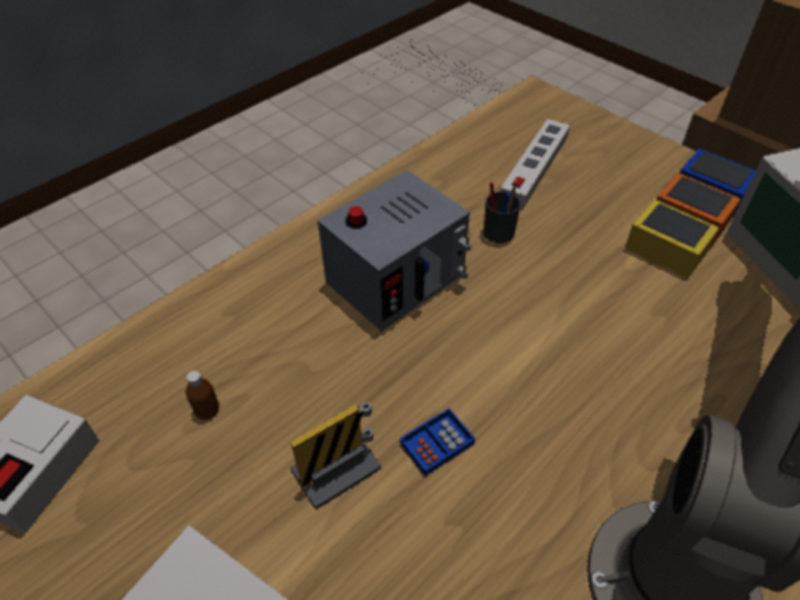

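View pics/top0b.png

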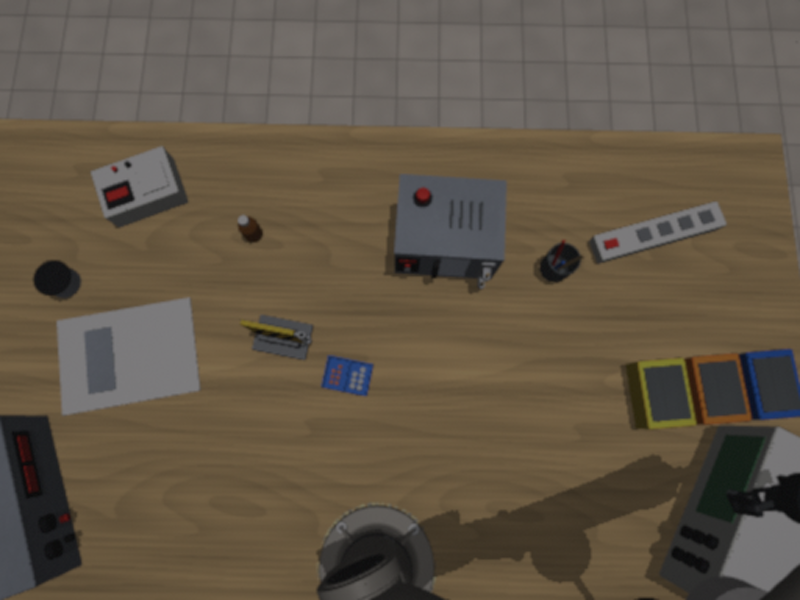

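Run:
```python
from h import *
for n in("side","top"):
    z=np.load(f"/tmp/{n}0.npz"); P=z["P"]; im=z["im"]
    m=np.load(f"/tmp/{n}_chamber.npy")
    m=cv2.dilate(m.astype(np.uint8),np.ones((9,9)))>0
    T=m&(abs(P[...,2]-0.165)<0.006)
    r=cv2.minAreaRect(P[T][:,:2].astype(np.float32)*1000); print(n,"chamber top",r,np.median(P[T][:,2]), T.sum())
    b=cv2.boxPoints(r); print(b.round(1).tolist())
    # door
    m=np.load(f"/tmp/{n}_door_grip.npy"); m=cv2.dilate(m.astype(np.uint8),np.ones((3,3)))>0
    D=m&(P[...,2]>0.06)&(P[...,2]<0.16)
    Q=P[D]; 
    v,*_=[cv2.fitLine(Q[:,:2].astype(np.float32),cv2.DIST_HUBER,0,0.01,0.01).ravel()]
    print("door line",v, np.arctan2(-v[0],v[1]), "zrange",np.nanpercentile(Q[:,2],[1,50,95,99]))
    T=m&(P[...,2]>0.135)
    r=cv2.minAreaRect(P[T][:,:2].astype(np.float32)*1000); print("door top",r,T.sum())
    m=np.load(f"/tmp/{n}_rack.npy")
    T=m&(abs(P[...,2]-0.012)<0.004)
    r=cv2.minAreaRect(P[T][:,:2].astype(np.float32)*1000); print("rack base",r,T.sum())
def crop(n,r0,r1,c0,c1,s,o):
    im=np.load(f"/tmp/{n}0.npz")["im"][r0:r1,c0:c1]; save(o,cv2.resize(im,None,fx=s,fy=s,interpolation=cv2.INTER_NEAREST))
crop("side",130,210,240,320,7,"c_side"); crop("top",150,190,285,345,10,"c_top"); crop("side",250,330,180,250,7,"c_door")
```

```text
side chamber top ((697.8828125, -136.51974487304688), (225.62188720703125, 175.13052368164062), 87.30419921875) 0.16464968455722903 3136
[[605.0999755859375, -245.10000610351562], [780.0, -253.3000030517578], [790.7000122070312, -28.0], [615.7000122070312, -19.700000762939453]]
door line [0.17741002 0.984137   0.46099016 0.21730967] -0.17835411 zrange [0.06130343 0.11483751 0.14246325 0.14392506]
door top ((467.24761962890625, 225.8939971923828), (108.71198272705078, 13.068954467773438), 80.28926086425781) 252
rack base ((464.452392578125, 221.21072387695312), (120.29488372802734, 79.49446105957031), 79.3349609375) 563
top chamber top ((696.550537109375, -135.72760009765625), (220.47373962402344, 172.90866088867188), 87.26549530029297) 0.1653174318283024 3481
[[604.9000244140625, -241.6999969482422], [777.5999755859375, -250.0], [788.2000122070312, -29.700000762939453], [615.5, -21.5]]
door line [0.17185503 0.98512226 0.4586988  0.21045452] -0.17271242 zrange [0.06481046 0.13742162 0.14523103 0.14627835]
door top ((463.6719665527344, 219.12905883789062), (118.42562103271484, 10.409357070922852), 79.211669921875) 117
rack base ((464.6272888183594, 222.0968017578125), (119.80675506591797, 79.9482421875), 79.86270904541016) 391
```

View pics/c_side.png

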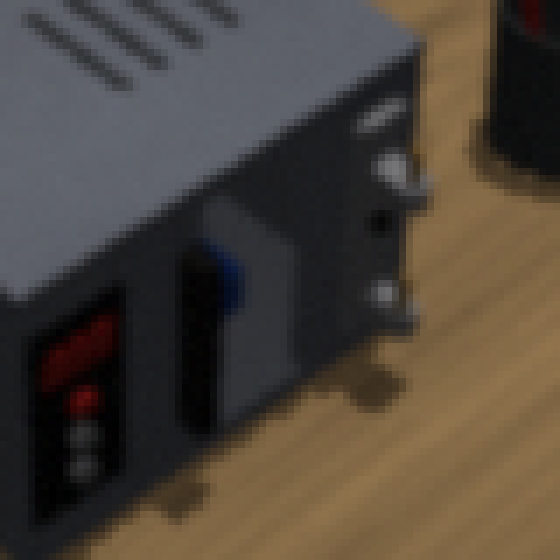

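View pics/c_top.png

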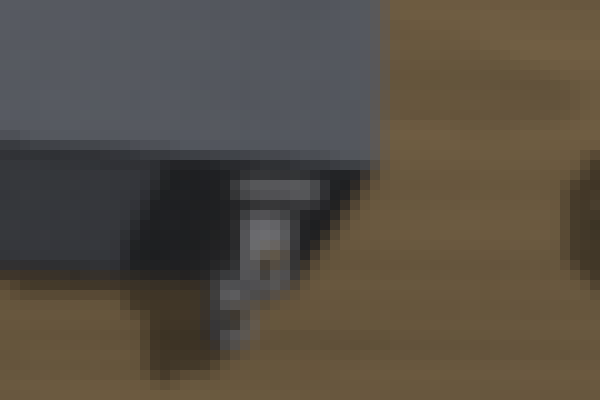

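View pics/c_door.png

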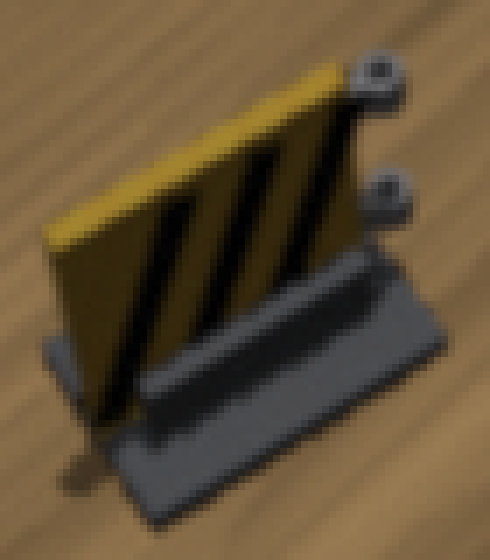

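```bash
cat >> h.py <<'E'
YAW=-0.0476; O=np.array([0.6110,-0.1320])
def toC(P):
    c,s=np.cos(YAW),np.sin(YAW); d=P[...,:2]-O
    return np.stack([d[...,0]*c+d[...,1]*s,-d[...,0]*s+d[...,1]*c,P[...,2]],-1)
def fromC(X):
    X=np.asarray(X,float);c,s=np.cos(YAW),np.sin(YAW)
    return np.stack([O[0]+X[...,0]*c-X[...,1]*s,O[1]+X[...,0]*s+X[...,1]*c,X[...,2]],-1)
E
python3 - <<'E'
from h import *
for n in("side","top"):
    z=np.load(f"/tmp/{n}0.npz"); C=toC(z["P"])*1000; im=z["im"]
    m=(C[...,0]<-4)&(C[...,0]>-45)&(abs(C[...,1])<112)&(C[...,2]>15)&(C[...,2]<160)
    print(n)
    for r,c in np.argwhere(m):
        if C[r,c,1]<-30: print((int(r),int(c)),C[r,c].round(0).astype(int).tolist(),im[r,c].tolist())
    f=(abs(C[...,0])<8)&(abs(C[...,1])<100)&(C[...,2]>30)&(C[...,2]<150); print("face x med",np.median(C[f][:,0]),np.polyfit(C[f][:,1],C[f][:,0],1),f.sum())
    for y in(-15,-5,0,5,15): print("proj pin",y, proj(n,fromC(np.array([[-.024,-.08+y/1e3,.138],[-.024,-.08+y/1e3,.12],[-.024,-.08+y/1e3,.063],[-.024,-.08+y/1e3,.045]]))).round(1).tolist())
E
```

```text
side
(146, 296) [-5, -88, 143] [63, 63, 65]
(148, 295) [-4, -85, 136] [38, 38, 39]
(148, 296) [-4, -89, 134] [33, 33, 34]
(149, 292) [-4, -73, 140] [42, 41, 42]
(150, 291) [-5, -68, 140] [32, 33, 34]
(150, 296) [-4, -90, 125] [37, 37, 38]
(150, 297) [-5, -94, 123] [35, 35, 36]
(151, 293) [-4, -77, 130] [34, 33, 35]
(151, 298) [-20, -81, 138] [57, 48, 35]
(151, 299) [-21, -85, 136] [93, 71, 41]
(152, 294) [-5, -81, 123] [67, 67, 69]
(152, 296) [-8, -86, 123] [100, 99, 102]
(152, 298) [-20, -81, 134] [59, 53, 47]
(152, 299) [-24, -81, 137] [69, 52, 30]
(153, 294) [-7, -80, 122] [95, 94, 97]
(153, 295) [-10, -81, 123] [112, 112, 115]
(153, 296) [-9, -85, 120] [116, 116, 119]
(153, 297) [-9, -90, 117] [104, 103, 106]
(153, 298) [-21, -81, 131] [68, 63, 60]
(153, 299) [-26, -79, 135] [59, 47, 31]
(154, 293) [-6, -76, 120] [62, 61, 63]
(154, 294) [-8, -79, 119] [94, 93, 96]
(154, 295) [-12, -78, 123] [111, 110, 113]
(154, 296) [-12, -82, 120] [118, 117, 119]
(154, 297) [-15, -83, 122] [109, 108, 109]
(154, 298) [-22, -80, 129] [70, 65, 61]
(154, 299) [-25, -80, 130] [59, 50, 38]
(155, 292)
[... 9165 characters left out ...]
-87, 46] [86, 82, 76]
(183, 305) [-27, -76, 33] [54, 47, 39]
(183, 306) [-30, -77, 48] [55, 53, 53]
(183, 307) [-29, -81, 42] [74, 73, 74]
(183, 308) [-28, -85, 42] [85, 83, 83]
(184, 306) [-30, -79, 31] [57, 51, 45]
(184, 307) [-31, -82, 38] [71, 69, 67]
face x med -0.4081799854984713 [ 0.0024204  -1.22641508] 384
proj pin -15 [[315.6, 175.1], [314.7, 176.5], [312.0, 180.5], [311.2, 181.7]]
proj pin -5 [[312.5, 174.9], [311.6, 176.3], [309.0, 180.3], [308.2, 181.5]]
proj pin 0 [[310.9, 174.8], [310.1, 176.2], [307.5, 180.2], [306.8, 181.4]]
proj pin 5 [[309.3, 174.7], [308.5, 176.1], [306.1, 180.1], [305.3, 181.3]]
proj pin 15 [[306.2, 174.5], [305.4, 175.9], [303.1, 179.9], [302.4, 181.2]]
```

```bash
cat >> h.py <<'E'
def ray(n,u,v,z):
    K,R,t=cal(n); d=R.T@np.linalg.inv(K)@[u,v,1]; o=-R.T@t; return o+d*(z-o[2])/d[2]
E
python3 - <<'E'
from h import *
print("upper kn",ray("side",180+378/7-.5,250+68/7-.5,.130),"lower",ray("side",180+388/7-.5,250+188/7-.5,.055))
z=np.load("/tmp/side0.npz")
P=z["P"]; m=np.load("/tmp/side_door_grip.npy")
d=np.array([.177,.984]);nrm=np.array([.984,-.177])
Q=P[m&(P[...,2]>0.055)&(P[...,2]<.137)]
a=Q[:,:2]@nrm;b=Q[:,:2]@d
h=b>np.median(b)-0.05
print(np.percentile(b,[0,1,5,50,95,99,100]).round(4)); 
panel=(b>np.percentile(b,25))
print("panel front normal-pos",np.median(a[panel]),a[panel].std()); pf=np.polyfit(b[panel],a[panel],1);print(pf)
T=P[m&(P[...,2]>.1385)]; print("top",len(T),(T[:,:2]@nrm).mean(),np.percentile(T[:,:2]@nrm,[5,95]),np.percentile(T[:,:2]@d,[1,99]),np.percentile(T[:,2],[50,90]))
z=np.load("/tmp/top0.npz");im=z["im"][195:235,150:210];save("c_doortop",cv2.resize(im,None,fx=10,fy=10,interpolation=cv2.INTER_NEAREST))
P=z["P"]; T=P[195:235,150:210].reshape(-1,3); T=T[(T[:,2]>.136)&(T[:,2]<.15)]; print("top cam top",len(T),(T[:,:2]@nrm).mean(),np.percentile(T[:,:2]@nrm,[5,95]),np.percentile(T[:,:2]@d,[1,99]))
E
```

```text
upper kn [0.45591405 0.15880062 0.13      ] lower [0.45502269 0.15940804 0.055     ]
[0.2305 0.2328 0.2415 0.303  0.3554 0.3592 0.3595]
panel front normal-pos 0.41473270677561835 0.0011817478833647116
[0.00973599 0.4117104 ]
top 208 0.41879221459953614 [0.41406819 0.42374116] [0.25233833 0.35694451] [0.14137992 0.14350112]
top cam top 118 0.41764214654220155 [0.41320414 0.42223675] [0.25226378 0.35847152]
```

View pics/c_doortop.png

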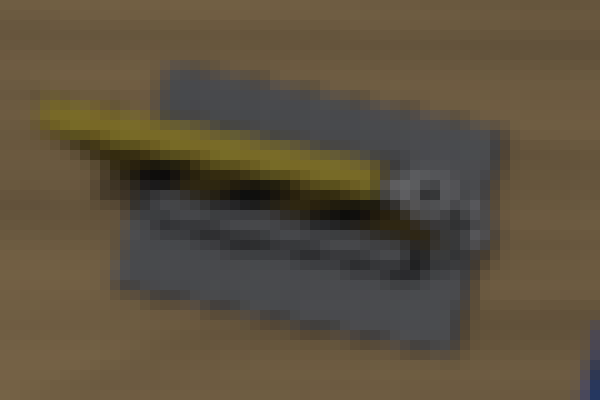

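arm_command(moves=[[1, [0.26, 0.367, 0.03], [0, 0, 63.5]], [1, [0.26, 0.367, 0.03], [0, 0, 63.5]], [1, [0.26, 0.367, 0.03], [0, 0, 63.5]], [1, [0.26, 0.367, 0.03], [0, 0, 63.5]], [1, [0.26, 0.367, 0.03], [0, 0, 63.5]], [1, [0.26, 0.367, 0.03], [0, 0, 63.5]], [1, [0.26, 0.367, 0.03], [0, 0, 63.5]], [1, [0.26, 0.367, 0.03], [0, 0, 63.5]]], force=60)

```text
time_s: 1.37
position: [0.3827, -0.3748, 0.254]
ee_rot: [0.0, 0.799, 0.601, -0.0]
wrist_force: [1.1, 0.4, 0.0]
gripper_width: 0.0851
```

Run:
```python
from h import *
s=manip.read_state(); print(s["time_s"],s["position"],s["ee_rot"],s["joints"].round(3))
```

```text
1.3667 [ 0.38272131 -0.37475894  0.25402421] [ 4.46566547e-04  7.98880492e-01  6.01489616e-01 -4.50534368e-05] [ 0.916  0.244 -0.304  1.846  0.083  1.063  0.3  ]
```

arm_command(moves=[[1, [0.05, 0.04, 0.0], [0, 0, 3]], [1, [0.08, 0.075, 0.0], [0, 0, 6]], [1, [0.1, 0.11, 0.0], [0, 0, 6]], [1, [0.11, 0.15, 0.0], [0, 0, 6]], [1, [0.115, 0.19, 0.0], [0, 0, 6]], [1, [0.117, 0.23, 0.0], [0, 0, 6]], [1, [0.117, 0.27, 0.0], [0, 0, 6]], [1, [0.117, 0.31, 0.0], [0, 0, 6]]])

```text
time_s: 2.03
position: [0.4996, -0.0804, 0.2543]
ee_rot: [0.001, 0.766, 0.642, 0.0]
wrist_force: [0.1, 0.5, -0.7]
gripper_width: 0.0853
```

arm_command(moves=[[1, [-0.005, 0.04, 0.0], [0, 0, 0]], [1, [-0.01, 0.08, 0.0], [0, 0, 0]], [1, [-0.015, 0.12, 0.0], [0, 0, 0]], [1, [-0.02, 0.16, 0.0], [0, 0, 0]], [1, [-0.025, 0.2, 0.0], [0, 0, 0]], [1, [-0.03, 0.24, 0.0], [0, 0, 0]], [1, [-0.0355, 0.28, 0.0], [0, 0, 0]], [1, [-0.0355, 0.294, 0.0], [0, 0, 0]]])

```text
time_s: 2.7
position: [0.4621, 0.2202, 0.2551]
ee_rot: [-0.0, 0.764, 0.645, 0.002]
wrist_force: [-0.3, 0.6, 0.3]
gripper_width: 0.0855
```

Run:
```python
from h import *
s=manip.read_state(); print(s["time_s"],s["position"],s["ee_rot"],s["joints"].round(3))
for n in ("side","top"):
    im,d=manip.grab_frame(n); np.savez(f"/tmp/{n}1.npz",im=im,d=d)
    g=np.load(f"/tmp/{n}0.npz")["im"]
    x=proj(n,[[.4641,.2136,.14]])[0].astype(int); print(x)
    c=im[x[1]-45:x[1]+45,x[0]-60:x[0]+60]; save(n+"1",cv2.resize(c,None,fx=6,fy=6))
```

```text
2.7 [0.46205306 0.22024013 0.25514922] [-2.91464498e-04  7.64015560e-01  6.45195622e-01  1.65815414e-03] [ 0.034  0.253 -0.698  1.878  0.183  1.073 -0.905]
[212 269]
[174 209]
```

View pics/side1.png

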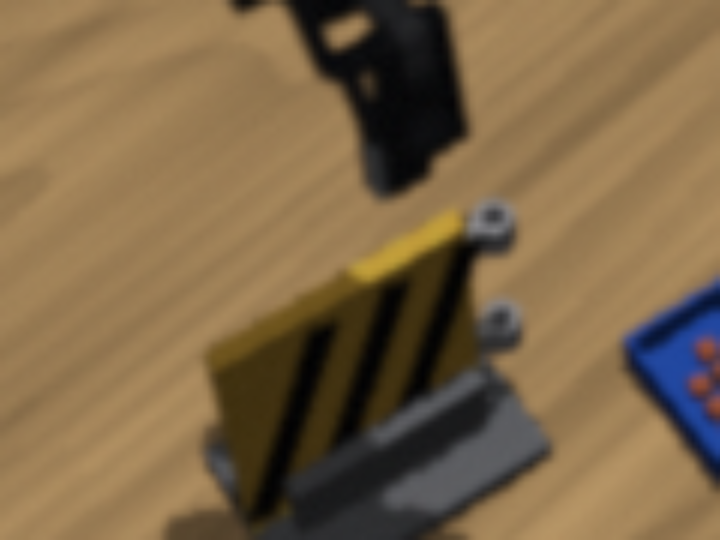

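View pics/top1.png

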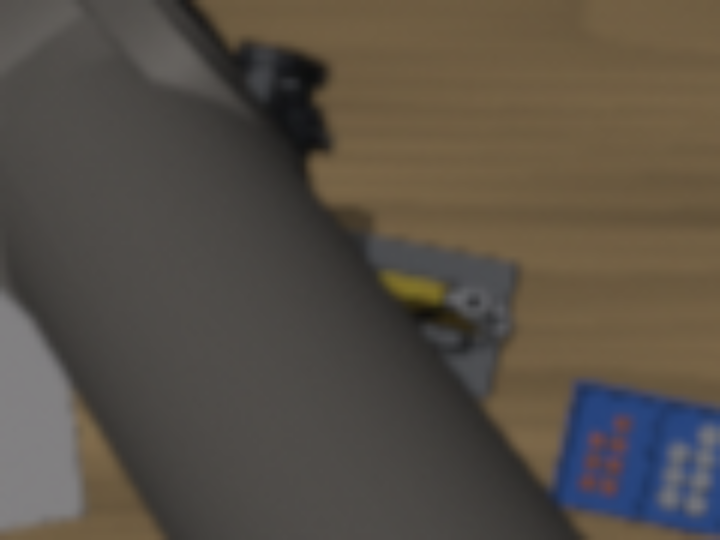

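arm_command(moves=[[1, [0.002, -0.0066, -0.03], [0, 0, -0.4]], [1, [0.002, -0.0066, -0.06], [0, 0, -0.4]], [1, [0.002, -0.0066, -0.09], [0, 0, -0.4]], [1, [0.002, -0.0066, -0.115], [0, 0, -0.4]], [1, [0.002, -0.0066, -0.135], [0, 0, -0.4]], [1, [0.002, -0.0066, -0.146], [0, 0, -0.4]], [1, [0.002, -0.0066, -0.146], [0, 0, -0.4]], [1, [0.002, -0.0066, -0.146], [0, 0, -0.4]]])

```text
time_s: 3.47
position: [0.4656, 0.2103, 0.109]
ee_rot: [0.0, 0.767, 0.642, 0.001]
wrist_force: [0.2, -0.4, -0.3]
gripper_width: 0.0854
```

Run:
```python
from h import *
s=manip.read_state(); print(s["time_s"],s["position"],s["ee_rot"],s["joints"].round(3))
for n in ("side",):
    im,d=manip.grab_frame(n); np.savez(f"/tmp/{n}2.npz",im=im,d=d)
    x=proj(n,[[.4641,.2136,.14]])[0].astype(int); print(x)
    c=im[x[1]-45:x[1]+45,x[0]-60:x[0]+60]; save(n+"2",cv2.resize(c,None,fx=6,fy=6))
```

```text
3.4667 [0.46557516 0.21027803 0.10899138] [2.06032839e-04 7.66854965e-01 6.41819818e-01 8.61218782e-04] [-0.042  0.44  -0.618  2.021  0.357  0.785 -1.048]
[212 269]
```

View pics/side2.png

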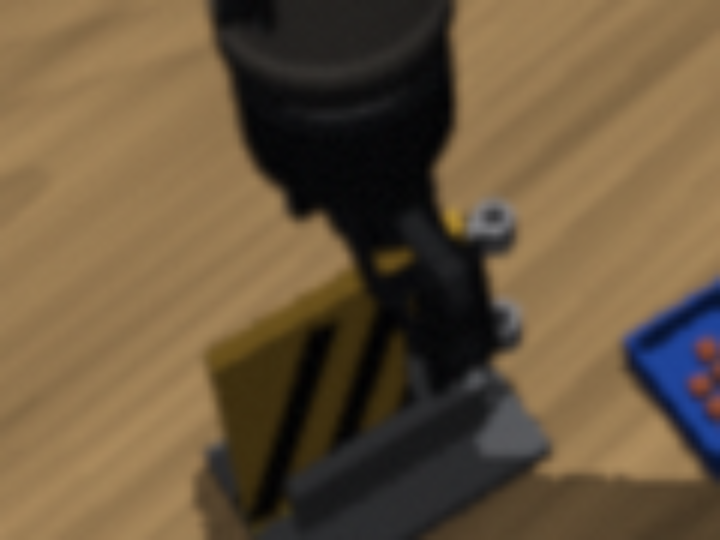

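arm_command(moves=[[-1, [-0.001, 0.002, 0], [0, 0, 0]], [-1, [-0.001, 0.002, 0], [0, 0, 0]], [-1, [-0.001, 0.002, 0], [0, 0, 0]], [-1, [-0.001, 0.002, 0], [0, 0, 0]], [-1, [-0.001, 0.002, 0], [0, 0, 0]], [-1, [-0.001, 0.002, 0], [0, 0, 0]], [-1, [-0.001, 0.002, 0], [0, 0, 0]], [-1, [-0.001, 0.002, 0], [0, 0, 0]]], force=60)

```text
time_s: 4.18
position: [0.4652, 0.2129, 0.11]
ee_rot: [0.001, 0.767, 0.642, 0.002]
wrist_force: [-1.5, -0.1, 3.7]
gripper_width: 0.0093
```

Run:
```python
from h import *
s=manip.read_state(); print(s["time_s"],s["position"],s["ee_rot"],s["wrist_force"],s["gripper_width"])
```

```text
4.1833 [0.46520464 0.21287026 0.10998375] [5.22058047e-04 7.66798907e-01 6.41884641e-01 1.80894628e-03] [-1.4558565  -0.10207033  3.68824222] 0.009265584374569417
```

arm_command(moves=[[-1, [0, 0, 0.015], [0, 0, 0]], [-1, [0, 0, 0.03], [0, 0, 0]], [-1, [0, 0, 0.05], [0, 0, 0]], [-1, [0, 0, 0.075], [0, 0, 0]], [-1, [0, 0, 0.1], [0, 0, 0]], [-1, [0, 0, 0.125], [0, 0, 0]], [-1, [0, 0, 0.14], [0, 0, 0]], [-1, [0, 0, 0.14], [0, 0, 0]]])

```text
time_s: 4.85
position: [0.4665, 0.2138, 0.2528]
ee_rot: [0.001, 0.767, 0.642, 0.004]
wrist_force: [1.6, 0.9, -2.1]
gripper_width: 0.009
```

Run:
```python
from h import *
s=manip.read_state(); print(s["time_s"],s["position"],s["ee_rot"],s["wrist_force"],s["gripper_width"])
for n in ("side",):
    im,d=manip.grab_frame(n); np.savez(f"/tmp/{n}3.npz",im=im,d=d)
    x=proj(n,[[.4641,.2136,.24]])[0].astype(int); print(x)
    c=im[x[1]-45:x[1]+45,x[0]-60:x[0]+60]; save(n+"3",cv2.resize(c,None,fx=6,fy=6))
```

```text
4.85 [0.46654013 0.21383159 0.25279326] [0.00133089 0.76681374 0.64185445 0.00421755] [ 1.55453688  0.91155809 -2.10654096] 0.00900163525904815
[208 243]
```

View pics/side3.png

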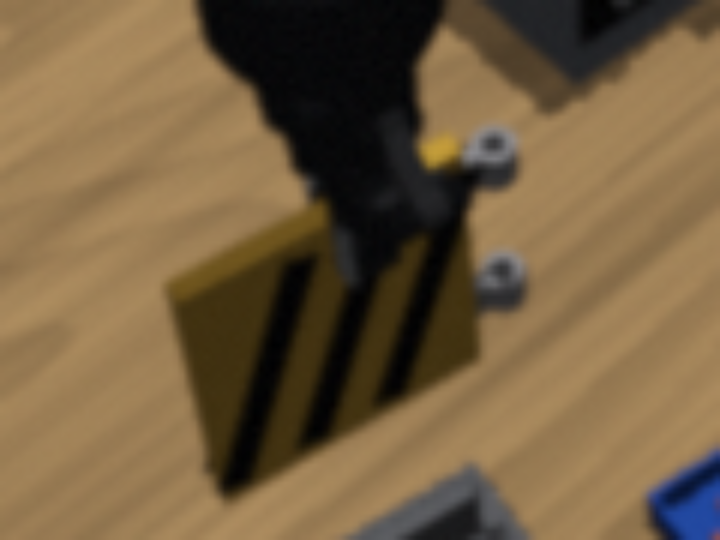

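arm_command(moves=[[-1, [0, -0.02, 0], [0, 0, 3]], [-1, [0, -0.05, 0], [0, 0, 9]], [-1, [0, -0.08, 0], [0, 0, 15]], [-1, [0, -0.11, 0], [0, 0, 21]], [-1, [0, -0.14, 0], [0, 0, 27]], [-1, [0, -0.17, 0], [0, 0, 33]], [-1, [0, -0.2, 0], [0, 0, 39]], [-1, [0, -0.23, 0], [0, 0, 45]]])

```text
time_s: 5.57
position: [0.4642, -0.0186, 0.2487]
ee_rot: [-0.002, 0.461, 0.888, 0.002]
wrist_force: [0.8, 0.5, -3.3]
gripper_width: 0.0091
```

Run:
```python
from h import *
s=manip.read_state(); print(s["time_s"],s["position"],s["ee_rot"],s["wrist_force"],s["joints"].round(2))
```

```text
5.5667 [ 0.46415386 -0.01863258  0.24867563] [-0.00166683  0.46061565  0.88759509  0.00232603] [ 0.82828152  0.51723124 -3.28708996] [ 0.53  0.17 -0.68  1.98  0.12  1.03  0.41]
```

arm_command(moves=[[-1, [0, -0.03, 0], [0, 0, 6]], [-1, [0, -0.06, 0], [0, 0, 12]], [-1, [0, -0.09, 0], [0, 0, 18]], [-1, [0, -0.12, 0], [0, 0, 24]], [-1, [0, -0.15, 0], [0, 0, 30]], [-1, [0, -0.172, 0], [0, 0, 36]], [-1, [0, -0.184, 0], [0, 0, 41]], [-1, [0, -0.184, 0], [0, 0, 45]]])

```text
time_s: 6.23
position: [0.4623, -0.2063, 0.2461]
ee_rot: [-0.004, 0.086, 0.996, 0.002]
wrist_force: [0.6, 0.7, -2.9]
gripper_width: 0.0092
```

arm_command(moves=[[-1, [0, 0, -0.02], [0, 0, 0]], [-1, [0, 0, -0.045], [0, 0, 0]], [-1, [0, 0, -0.07], [0, 0, 0]], [-1, [0, 0, -0.09], [0, 0, 0]], [-1, [0, 0, -0.1], [0, 0, 0]], [-1, [0, 0, -0.1], [0, 0, 0]]])

```text
time_s: 6.73
position: [0.4596, -0.2054, 0.1425]
ee_rot: [-0.008, 0.086, 0.996, 0.003]
wrist_force: [-0.4, -0.6, -3.4]
gripper_width: 0.0093
```

Run:
```python
from h import *
s=manip.read_state(); print(s["time_s"],s["position"],s["ee_rot"],s["wrist_force"],s["ft_torque"],s["joints"].round(2))
for n in ("side","top"):
    im,d=manip.grab_frame(n); np.savez(f"/tmp/{n}4.npz",im=im,d=d)
    x=proj(n,[[.56,-.21,.12]])[0].astype(int); print(x)
    c=im[x[1]-45:x[1]+45,x[0]-60:x[0]+60]; save(n+"4",cv2.resize(c,None,fx=6,fy=6,interpolation=cv2.INTER_CUBIC))
```

```text
6.7333 [ 0.45962262 -0.20535175  0.14251104] [-0.00754626  0.08609867  0.99625345  0.00302156] [-0.41395759 -0.60873482 -3.37406352] [-0.06154587 -0.00218516  0.00026355] [ 0.8   0.38 -0.61  2.    0.28  0.86  1.44]
[304 160]
[309 183]
```

View pics/side4.png

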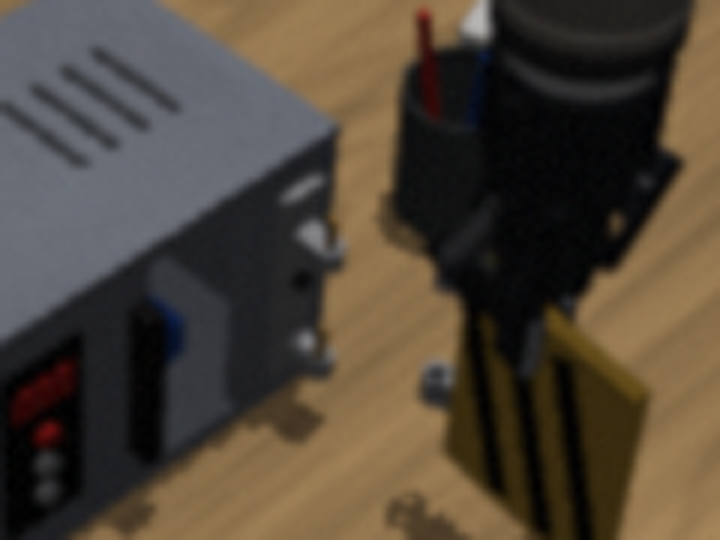

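View pics/top4.png

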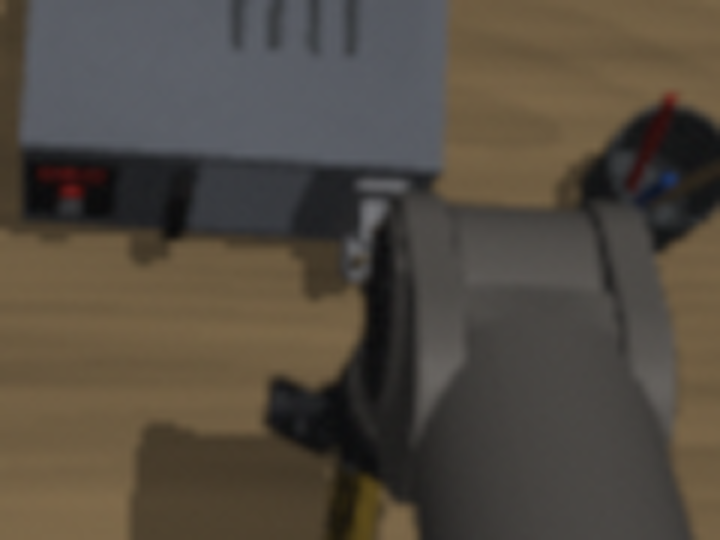

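```bash
cat >> h.py <<'E'
from scipy.spatial.transform import Rotation as Ro
def Rt(s): q=s["ee_rot"]; return Ro.from_quat([q[1],q[2],q[3],q[0]])
def leveling(s,yawjaw=None):
    R=Rt(s); y=R.as_matrix()[:,1]; a=np.arctan2(y[1],y[0]) if yawjaw is None else yawjaw
    yd=np.array([np.cos(a),np.sin(a),0]); zd=np.array([0,0,-1.]); D=np.stack([np.cross(yd,zd),yd,zd],1)
    return np.degrees((Ro.from_matrix(D)*R.inv()).as_rotvec()),np.degrees(a)
def hinge_pred(s):
    R=Rt(s).as_matrix()
    # offset in tool frame from grasp (TCP (.4652,.2129,.110), hinge(.4557,.1590,.037))
    R0=Ro.from_quat([.76680,.64188,.0018,.0005]).as_matrix()
    off=R0.T@np.array([-.0095,-.0539,-.073]); return s["position"]+R@off, R@R0.T@[0,0,1]
E
python3 - <<'E'
from h import *
s=manip.read_state(); print(s["position"],leveling(s)); h,zax=hinge_pred(s); print("hinge pred",h,zax)
z=np.load("/tmp/side4.npz"); im=z["im"];P=cloud("side",z["d"])
print("pred hole px",proj("side",[h+zax*.018]),"upper",proj("side",[h+zax*.093]))
c=im[160:200,285:335]; save("k4",cv2.resize(c,None,fx=14,fy=14,interpolation=cv2.INTER_NEAREST))
for r in range(171,187):
    for cc in range(311,323):
        if P[r,cc,2]>.05 and np.linalg.norm(P[r,cc,:2]-h[:2])<.02: print(r,cc,(P[r,cc]*1000).round(0),im[r,cc])
# panel top edge / tilt: panel points
E
```

```text
[ 0.46214291 -0.2059875   0.14572988] (array([-0.28358934, -0.52313274, -0.00093336]), np.float64(80.12024524406985))
hinge pred [ 0.51553072 -0.2151317   0.07230927] [ 0.00757115 -0.00155402  0.99997013]
pred hole px [[316.41030103 174.91886072]] upper [[319.03751331 155.74557281]]
171 320 [ 500. -206.  124.] [98 77 46]
172 320 [ 499. -205.  122.] [96 75 44]
174 320 [ 499. -208.  112.] [85 67 37]
175 315 [ 522. -217.   84.] [128 113  97]
175 316 [ 519. -218.   85.] [122 112 103]
175 317 [ 517. -221.   84.] [123 113 102]
175 320 [ 500. -210.  106.] [80 64 36]
176 314 [ 520. -210.   87.] [122 107  90]
176 315 [ 518. -212.   87.] [96 91 87]
176 316 [ 518. -217.   83.] [75 73 73]
176 317 [ 515. -218.   84.] [80 77 77]
176 318 [ 512. -218.   87.] [102  98  95]
176 319 [ 501. -207.  103.] [95 86 73]
177 314 [ 516. -206.   88.] [102  88  75]
177 315 [ 514. -207.   89.] [74 71 72]
177 316 [ 517. -217.   79.] [55 54 57]
177 317 [ 514. -218.   81.] [63 63 66]
177 318 [ 510. -216.   85.] [92 91 92]
177 319 [ 501. -207.   99.] [86 80 68]
178 314 [ 517. -208.   82.] [88 76 63]
178 315 [ 513. -20
[... 616 characters left out ...]
499. -206.   89.] [55 45 26]
181 314 [ 515. -207.   72.] [83 71 55]
181 315 [ 511. -206.   76.] [53 49 45]
181 316 [ 510. -210.   73.] [44 42 44]
181 317 [ 507. -210.   75.] [42 40 41]
181 318 [ 503. -208.   80.] [43 39 32]
181 319 [ 500. -209.   82.] [52 41 21]
182 314 [ 514. -206.   69.] [120  98  69]
182 315 [ 511. -207.   70.] [91 77 58]
182 316 [ 509. -208.   71.] [78 66 53]
182 317 [ 506. -209.   72.] [64 56 47]
182 318 [ 503. -210.   74.] [52 45 33]
182 319 [ 498. -207.   80.] [53 42 20]
183 318 [ 501. -207.   73.] [79 64 41]
183 319 [ 497. -207.   77.] [60 47 21]
184 318 [ 500. -206.   71.] [104  83  49]
185 318 [ 501. -209.   64.] [104  82  48]
186 318 [ 500. -208.   61.] [96 76 45]
```

View pics/k4.png

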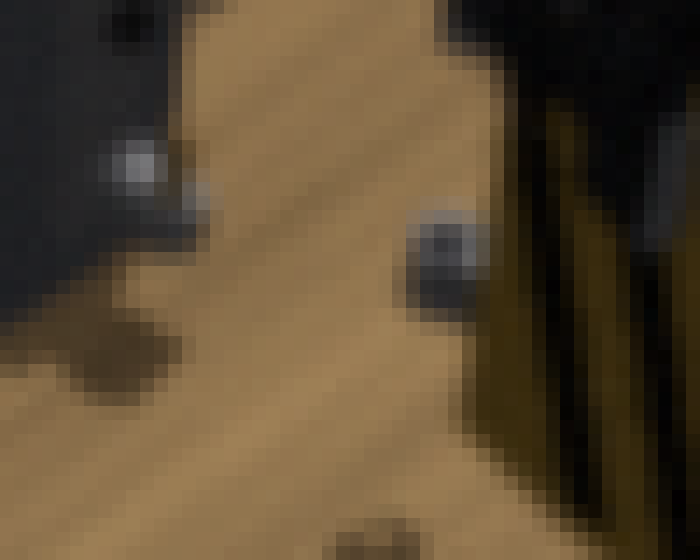

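Run:
```python
from h import *
for z in(.085,.0875,.090): print(ray("side",316.6,177.1,z))
# pin apparent: pixel of upper and lower pin relative
im=np.load("/tmp/side0.npz")["im"]
c=im[143:185,285:310]; save("pins",cv2.resize(c,None,fx=14,fy=14,interpolation=cv2.INTER_NEAREST))
s=manip.read_state(); print(s["time_s"],s["position"])
```

```text
[ 0.51263005 -0.21319648  0.085     ]
[ 0.51128464 -0.21119844  0.0875    ]
[ 0.50993923 -0.20920041  0.09      ]
6.8333 [ 0.46214291 -0.2059875   0.14572988]
```

View pics/pins.png

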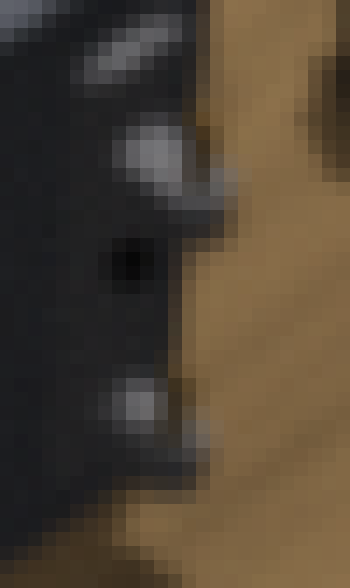

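arm_command(moves=[[-1, [0.01, 0.002, -0.001], [-0.28, -0.52, 0]], [-1, [0.025, 0.0039, -0.0017], [-0.28, -0.52, 0]], [-1, [0.04, 0.0039, -0.0017], [-0.28, -0.52, 0]], [-1, [0.052, 0.0039, -0.0017], [-0.28, -0.52, 0]], [-1, [0.06, 0.0039, -0.0017], [-0.28, -0.52, 0]], [-1, [0.0655, 0.0039, -0.0017], [-0.28, -0.52, 0]], [-1, [0.0672, 0.0039, -0.0017], [-0.28, -0.52, 0]], [-1, [0.0672, 0.0039, -0.0017], [-0.28, -0.52, 0]]])

```text
time_s: 7.5
position: [0.5297, -0.202, 0.1443]
ee_rot: [0.0, 0.086, 0.996, -0.0]
wrist_force: [-0.1, -0.8, -3.1]
gripper_width: 0.0091
```

Run:
```python
from h import *
im,d=manip.grab_frame("side"); 
s=manip.read_state(); print(s["time_s"],s["position"],s["wrist_force"],leveling(s)); h,zax=hinge_pred(s); print("hinge pred",h,zax)
im,d=manip.grab_frame("side"); np.savez("/tmp/side5.npz",im=im,d=d)
s=manip.read_state(); print(s["time_s"],s["position"],s["wrist_force"],leveling(s)); h,zax=hinge_pred(s); print("hinge pred",h,zax)
print(proj("side",[h,h+zax*.018,h+zax*.075,h+zax*.093]).round(1).tolist())
c=im[135:195,280:335]; save("k5",cv2.resize(c,None,fx=10,fy=10,interpolation=cv2.INTER_NEAREST))
```

```text
7.55 [ 0.5290703  -0.20209164  0.14409259] [ 0.3453841   0.13965739 -2.88891758] (array([ 2.54784194e-03, -1.93210927e-02,  9.45718188e-07]), np.float64(80.11327719779072))
hinge pred [ 0.58310013 -0.21160861  0.07119084] [-0.00122151  0.00344011  0.99999334]
7.6 [ 0.52877264 -0.20220985  0.14402647] [-0.12874766  0.38646876 -2.37346142] (array([ 8.93379362e-03, -3.60225283e-02,  4.44176810e-06]), np.float64(80.1038464251773))
hinge pred [ 0.58277965 -0.21174385  0.07111004] [-9.29456153e-04  3.55182320e-03  9.99993260e-01]
[[297.5, 168.4], [297.9, 164.1], [299.3, 149.8], [299.7, 145.1]]
```

View pics/k5.png

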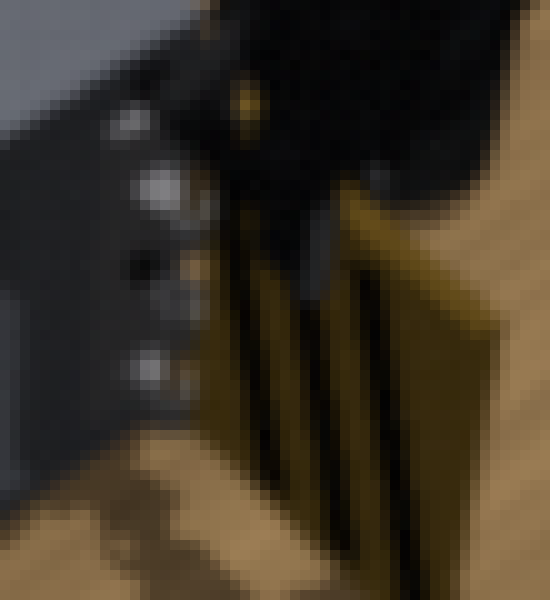

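Run:
```python
from h import *
a=np.load("/tmp/side0.npz")["im"].astype(int); b=np.load("/tmp/side5.npz")["im"].astype(int)
print("after R");print("col",list(range(292,303)))
for r in range(158,178): print(r,b[r,292:303,0].tolist(),"| R-B",(b[r,292:303,0]-b[r,292:303,2]).tolist())
print("before")
for r in range(146,178): print(r,a[r,292:303,0].tolist(),"|",(a[r,292:303,0]-a[r,292:303,2]).tolist())
```

```text
after R
col [292, 293, 294, 295, 296, 297, 298, 299, 300, 301, 302]
158 [36, 37, 37, 37, 38, 46, 49, 49, 42, 32, 14] | R-B [-1, -1, -1, 0, -1, -1, -3, 1, 10, 15, 7]
159 [37, 36, 32, 34, 35, 37, 45, 50, 47, 34, 15] | R-B [-1, 1, 0, 0, -1, -1, 3, 9, 18, 20, 11]
160 [33, 24, 19, 22, 33, 41, 69, 82, 69, 47, 21] | R-B [-1, -2, 0, -2, -1, 3, 20, 31, 34, 32, 16]
161 [28, 16, 9, 18, 29, 48, 91, 113, 92, 59, 27] | R-B [-1, 0, -1, -1, -2, 7, 33, 50, 49, 40, 20]
162 [28, 16, 14, 28, 39, 53, 91, 110, 91, 60, 29] | R-B [-1, 0, 1, -1, -3, 4, 26, 44, 48, 41, 22]
163 [35, 26, 30, 47, 54, 55, 68, 82, 72, 55, 33] | R-B [-1, -1, 0, -1, -2, -1, 7, 18, 32, 38, 25]
164 [38, 36, 41, 56, 57, 50, 55, 70, 63, 53, 34] | R-B [0, 0, -1, -1, -2, -1, 0, 6, 23, 35, 27]
165 [37, 37, 38, 51, 57, 53, 61, 79, 72, 55, 38] | R-B [0, -1, -2, 0, -1, -2, 1, 7, 24, 36, 28]
166 [37, 38, 37, 42, 53, 54, 59, 79, 71, 58, 44] | R-B [-2, 0, -1, -1, -2, -1, 2, 10, 26, 38, 35]
167 [37, 38, 37, 39, 44, 43, 46, 59, 60, 57, 50] | R-B [0, 0, -1, -1, -1, -1, 1, 13, 29, 42, 39]
168 [37, 37, 38, 39, 41, 39, 40, 47, 54, 56, 52] | R-B [-1, 0
[... 3341 characters left out ...]
 46, 55, 58, 59, 60]
171 [46, 68, 99, 106, 76, 56, 84, 115, 127, 128, 128] | [-1, -1, -2, -1, 7, 23, 40, 53, 59, 60, 60]
172 [50, 65, 95, 104, 75, 57, 88, 119, 128, 128, 126] | [-1, -2, -2, 1, 9, 21, 31, 45, 57, 61, 59]
173 [38, 51, 66, 72, 60, 56, 86, 114, 126, 126, 124] | [-1, -1, -1, 1, 10, 16, 16, 29, 49, 58, 60]
174 [33, 37, 44, 52, 51, 55, 80, 105, 120, 126, 126] | [-2, -1, -1, 1, 6, 10, 7, 20, 46, 58, 58]
175 [33, 33, 37, 42, 46, 52, 65, 87, 113, 124, 125] | [-1, -1, 0, -1, 0, 0, 4, 22, 48, 57, 58]
176 [29, 34, 33, 38, 39, 39, 50, 82, 113, 123, 121] | [-2, 0, 0, 1, 0, -2, 5, 30, 51, 58, 57]
177 [32, 41, 49, 54, 51, 51, 62, 95, 117, 117, 115] | [0, 9, 14, 14, 11, 9, 19, 40, 54, 55, 54]
```

arm_command(moves=[[-1, [0.0005, 0, -0.002], [0, 0, 0]], [-1, [0.0005, 0, -0.004], [0, 0, 0]], [-1, [0.0005, 0, -0.006], [0, 0, 0]], [-1, [0.0005, 0, -0.007], [0, 0, 0]], [-1, [0.0005, 0, -0.008], [0, 0, 0]], [-1, [0.0005, 0, -0.009], [0, 0, 0]], [-1, [0.0005, 0, -0.01], [0, 0, 0]], [-1, [0.0005, 0, -0.01], [0, 0, 0]]])

```text
time_s: 8.27
position: [0.5292, -0.2022, 0.1351]
ee_rot: [-0.0, 0.086, 0.996, -0.001]
wrist_force: [-5.2, 1.0, 9.2]
gripper_width: 0.0094
```

```bash
cat > st.py <<'E'
from h import *
s=manip.read_state(); h,zax=hinge_pred(s)
print(round(s["time_s"],2),s["position"].round(4),"F",s["wrist_force"].round(2),"T",s["ft_torque"].round(3),"lev",leveling(s)[0].round(2),round(leveling(s)[1],1),"h",h.round(4),"C",(toC(h)*1000).round(1))
E
python3 st.py
```

```text
8.27 [ 0.5292 -0.2022  0.1351] F [-5.17  1.    9.17] T [ 0.092  0.698 -0.07 ] lev [ 0.05 -0.04  0.  ] 80.1 h [ 0.5832 -0.2118  0.0622] C [-23.9 -81.1  62.2]
```

arm_command(moves=[[-1, [0, 0, 0.001], [0, 0, 0]], [-1, [-0.0015, 0, 0.001], [0, 0, 0]], [-1, [-0.0015, 0, 0.0], [0, 0, 0]], [-1, [-0.0015, 0, -0.001], [0, 0, 0]], [-1, [-0.0015, 0, -0.002], [0, 0, 0]], [-1, [-0.0015, 0, -0.002], [0, 0, 0]]])

```text
time_s: 8.77
position: [0.528, -0.2023, 0.1344]
ee_rot: [-0.0, 0.086, 0.996, -0.001]
wrist_force: [-5.6, 0.7, 11.4]
gripper_width: 0.0092
```

```bash
python3 st.py
```

```text
8.77 [ 0.528  -0.2023  0.1344] F [-5.61  0.65 11.36] T [0.122 0.566 0.021] lev [ 0.11 -0.01 -0.  ] 80.1 h [ 0.582  -0.212   0.0615] C [-25.1 -81.3  61.5]
```

arm_command(moves=[[-1, [0, 0, 0.001], [0, 0, 0]], [-1, [-0.001, 0, 0.001], [0, 0, 0]], [-1, [-0.002, 0, 0.0005], [0, 0, 0]], [-1, [-0.002, 0, 0], [0, 0, 0]], [-1, [-0.002, 0, -0.001], [0, 0, 0]], [-1, [-0.002, 0, -0.001], [0, 0, 0]]])

```text
time_s: 9.27
position: [0.5267, -0.2023, 0.1345]
ee_rot: [0.001, 0.086, 0.996, -0.001]
wrist_force: [-3.9, 1.2, 10.9]
gripper_width: 0.0091
```

```bash
python3 st.py
python3 - <<'E'
from h import *
im,d=manip.grab_frame("side"); np.savez("/tmp/side6.npz",im=im,d=d)
c=im[135:195,280:335]; save("k6",cv2.resize(c,None,fx=10,fy=10,interpolation=cv2.INTER_NEAREST))
E
```

```text
9.27 [ 0.5267 -0.2023  0.1345] F [-3.87  1.16 10.89] T [0.102 0.214 0.018] lev [ 0.15  0.07 -0.  ] 80.1 h [ 0.5809 -0.212   0.0617] C [-26.3 -81.4  61.7]
```

View pics/k6.png

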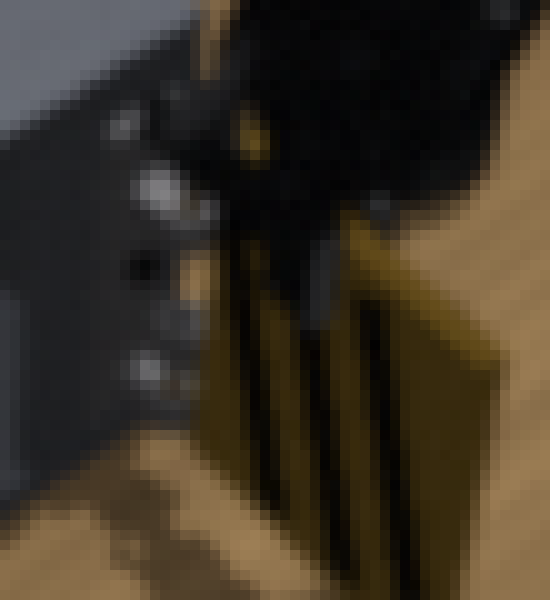

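arm_command(moves=[[-1, [0, 0, 0.002], [0, 0, 0]], [-1, [0.002, 0.002, 0.002], [-0.1, 0, 0]], [-1, [0.002, 0.002, 0.001], [-0.1, 0, 0]], [-1, [0.002, 0.002, 0], [-0.1, 0, 0]], [-1, [0.002, 0.002, -0.001], [-0.1, 0, 0]], [-1, [0.002, 0.002, -0.0015], [-0.1, 0, 0]]])

```text
time_s: 9.82
position: [0.5288, -0.1998, 0.1344]
ee_rot: [0.001, 0.086, 0.996, -0.002]
wrist_force: [-8.4, 2.3, 18.8]
gripper_width: 0.0097
```

```bash
python3 st.py
```

```text
9.82 [ 0.5288 -0.1998  0.1344] F [-8.37  2.28 18.84] T [ 0.469  1.198 -0.006] lev [ 0.28  0.06 -0.  ] 80.1 h [ 0.583  -0.2097  0.0616] C [-24.3 -78.9  61.6]
```

arm_command(moves=[[-1, [0, 0, 0.003], [0, 0, 0]], [-1, [0, -0.004, 0.003], [-0.2, 0, 0]], [-1, [0, -0.004, 0.0015], [-0.2, 0, 0]], [-1, [0, -0.004, 0.0005], [-0.2, 0, 0]], [-1, [0, -0.004, 0], [-0.2, 0, 0]], [-1, [0, -0.004, -0.0004], [-0.2, 0, 0]]])

```text
time_s: 10.32
position: [0.5289, -0.2043, 0.1336]
ee_rot: [0.001, 0.086, 0.996, -0.004]
wrist_force: [1.0, -1.5, -3.2]
gripper_width: 0.0091
```

```bash
python3 st.py
```

```text
10.32 [ 0.5289 -0.2043  0.1336] F [ 1.03 -1.47 -3.17] T [-0.353 -0.327 -0.083] lev [ 0.49  0.06 -0.  ] 80.1 h [ 0.583  -0.2144  0.0608] C [-24.  -83.6  60.8]
```

arm_command(moves=[[-1, [0, -0.0003, -0.0005], [0.25, 0, 0]], [-1, [0, -0.0003, -0.001], [0.45, 0, 0]], [-1, [0, -0.0003, -0.0018], [0.45, 0, 0]], [-1, [0, -0.0003, -0.0025], [0.45, 0, 0]], [-1, [0, -0.0003, -0.003], [0.45, 0, 0]], [-1, [0, -0.0003, -0.003], [0.45, 0, 0]]])

```text
time_s: 10.82
position: [0.529, -0.2045, 0.1306]
ee_rot: [0.001, 0.086, 0.996, -0.0]
wrist_force: [1.6, -1.6, -1.8]
gripper_width: 0.0091
```

```bash
python3 st.py
```

```text
10.82 [ 0.529  -0.2045  0.1306] F [ 1.59 -1.56 -1.76] T [-0.197 -0.405 -0.014] lev [ 0.04  0.07 -0.  ] 80.1 h [ 0.5832 -0.2141  0.0578] C [-23.9 -83.3  57.8]
```

arm_command(moves=[[-1, [0, 0, -0.0015], [0, 0, 0]], [-1, [0, 0, -0.003], [0, 0, 0]], [-1, [0, 0, -0.0045], [0, 0, 0]], [-1, [0, 0, -0.006], [0, 0, 0]], [-1, [0, 0, -0.0075], [0, 0, 0]], [-1, [0, 0, -0.009], [0, 0, 0]], [-1, [0, 0, -0.01], [0, 0, 0]], [-1, [0, 0, -0.01], [0, 0, 0]]])

```text
time_s: 11.48
position: [0.5292, -0.2045, 0.1204]
ee_rot: [0.001, 0.086, 0.996, -0.0]
wrist_force: [1.9, -1.0, -1.6]
gripper_width: 0.009
```

```bash
python3 st.py
```

```text
11.48 [ 0.5292 -0.2045  0.1204] F [ 1.95 -1.01 -1.65] T [-0.243 -0.475 -0.032] lev [ 0.04  0.09 -0.  ] 80.1 h [ 0.5833 -0.2141  0.0476] C [-23.7 -83.3  47.6]
```

arm_command(moves=[[-1, [0, 0, -0.0008], [0, 0, 0]], [-1, [0, 0, -0.0015], [0, 0, 0]], [-1, [0, 0, -0.0022], [0, 0, 0]], [-1, [0, 0, -0.0027], [0, 0, 0]], [-1, [0, 0, -0.0027], [0, 0, 0]]])

```text
time_s: 11.9
position: [0.5292, -0.2045, 0.1177]
ee_rot: [0.001, 0.086, 0.996, -0.0]
wrist_force: [1.5, -0.4, -2.3]
gripper_width: 0.0088
```

```bash
python3 st.py
python3 - <<'E'
from h import *
im,d=manip.grab_frame("side"); np.savez("/tmp/side7.npz",im=im,d=d)
c=im[135:195,280:335]; save("k7",cv2.resize(c,None,fx=10,fy=10,interpolation=cv2.INTER_NEAREST))
E
```

```text
11.9 [ 0.5292 -0.2045  0.1177] F [ 1.5  -0.38 -2.29] T [-0.208 -0.45  -0.021] lev [ 0.04  0.09 -0.  ] 80.1 h [ 0.5834 -0.2141  0.0449] C [-23.7 -83.3  44.9]
```

View pics/k7.png

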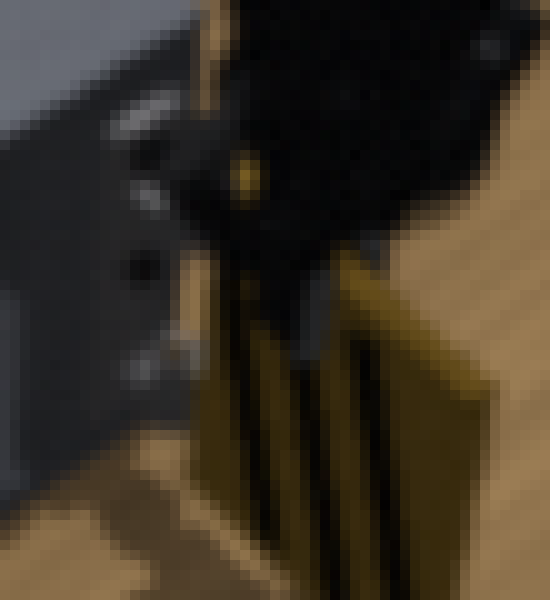

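arm_command(moves=[[-1, [0, 0, -0.0005], [0, 0, 0]], [-1, [0, 0, -0.001], [0, 0, 0]], [-1, [0, 0, -0.0015], [0, 0, 0]], [-1, [0, 0, -0.0015], [0, 0, 0]]])

```text
time_s: 12.28
position: [0.5292, -0.2045, 0.1172]
ee_rot: [0.001, 0.086, 0.996, -0.001]
wrist_force: [-3.4, 0.4, 8.3]
gripper_width: 0.0091
```

```bash
python3 st.py
```

```text
12.28 [ 0.5292 -0.2045  0.1172] F [-3.44  0.41  8.3 ] T [-0.028  0.265  0.015] lev [ 0.07  0.08 -0.  ] 80.1 h [ 0.5834 -0.2142  0.0444] C [-23.7 -83.4  44.4]
```

arm_command(moves=[[-1, [0, 0, 0.0006], [0, 0, 0]], [0.3, [0, 0, 0.0006], [0, 0, 0]], [0.3, [0, 0, 0.0006], [0, 0, 0]], [0.3, [0, 0, 0.0006], [0, 0, 0]], [0.3, [0, 0, 0.0006], [0, 0, 0]], [0.3, [0, 0, 0.0006], [0, 0, 0]], [0.3, [0, 0, 0.0006], [0, 0, 0]]])

```text
time_s: 12.87
position: [0.5291, -0.2045, 0.1176]
ee_rot: [0.001, 0.086, 0.996, -0.001]
wrist_force: [-0.1, -0.6, 0.4]
gripper_width: 0.0556
```

```bash
python3 st.py
python3 - <<'E'
from h import *
im,d=manip.grab_frame("side"); np.savez("/tmp/side8.npz",im=im,d=d)
c=im[135:205,275:345]; save("k8",cv2.resize(c,None,fx=8,fy=8,interpolation=cv2.INTER_NEAREST))
E
```

```text
12.87 [ 0.5291 -0.2045  0.1176] F [-0.09 -0.59  0.44] T [ 0.013 -0.033  0.007] lev [ 0.06  0.06 -0.  ] 80.1 h [ 0.5832 -0.2141  0.0448] C [-23.9 -83.3  44.8]
```

View pics/k8.png

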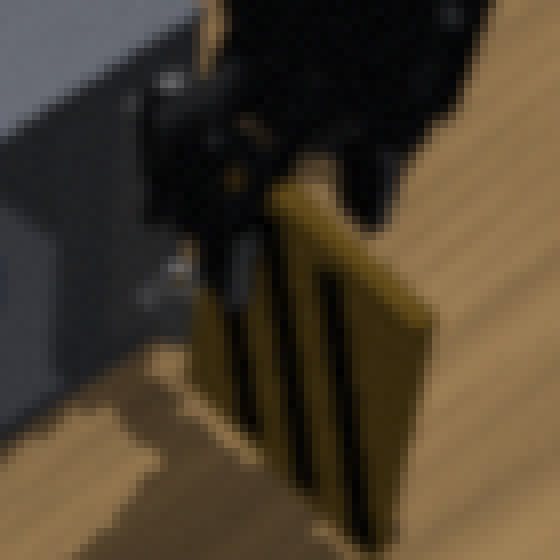

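arm_command(moves=[[0.3, [0, 0, 0.01], [0, 0, 0]], [0.3, [0, 0, 0.03], [0, 0, 0]], [0.3, [0, 0, 0.055], [0, 0, 0]], [0.3, [0, 0, 0.08], [0, 0, 0]], [0.3, [0, 0, 0.1], [0, 0, 0]], [0.3, [0, 0, 0.1], [0, 0, 0]]])

```text
time_s: 13.42
position: [0.5318, -0.2047, 0.2229]
ee_rot: [0.004, 0.086, 0.996, -0.002]
wrist_force: [0.1, -0.3, 0.1]
gripper_width: 0.0556
```

```bash
python3 st.py
python3 - <<'E'
from h import *
im,d=manip.grab_frame("side"); np.savez("/tmp/side9.npz",im=im,d=d);P=cloud("side",d)
x=manip.regions_of("side","door_grip")
c=im[125:205,265:355]; save("k9",cv2.resize(c,None,fx=8,fy=8,interpolation=cv2.INTER_NEAREST))
m=x[0]["pixels"]; Q=P[m]; Q=Q[(Q[:,2]>.03)&(Q[:,2]<.14)]
v=cv2.fitLine(Q[:,:2].astype(np.float32),cv2.DIST_HUBER,0,.01,.01).ravel(); print(x[0]["score"],v,"yaw",np.degrees(np.arctan2(-v[0],v[1])),np.nanpercentile(P[m][:,2],[2,98]))
E
```

```text
13.42 [ 0.5318 -0.2047  0.2229] F [ 0.07 -0.29  0.07] T [ 0.017 -0.034  0.022] lev [ 0.22  0.49 -0.  ] 80.1 h [ 0.5864 -0.2145  0.1505] C [-20.6 -83.6 150.5]
0.66 [ 0.98562586 -0.16894266  0.51946574 -0.19714172] yaw -99.72634 [0.02105999 0.14891645]
```

View pics/k9.png

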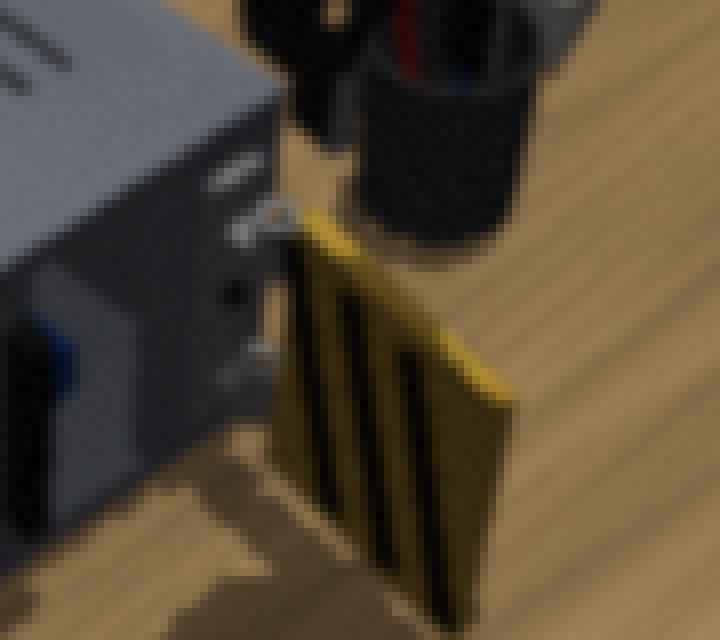

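arm_command(moves=[[-1, [-0.017, -0.02, 0.0], [0.2, 0.5, 0]], [-1, [-0.035, -0.04, 0.0], [0.2, 0.5, 0]], [-1, [-0.035, -0.04, 0.0], [0.2, 0.5, 0]], [-1, [-0.035, -0.04, 0.0], [0.2, 0.5, 0]], [-1, [-0.035, -0.04, 0.0], [0.2, 0.5, 0]], [-1, [-0.035, -0.04, 0.0], [0.2, 0.5, 0]], [-1, [-0.035, -0.04, -0.03], [0.2, 0.5, 0]], [-1, [-0.035, -0.04, -0.06], [0.2, 0.5, 0]]], force=40)

```text
time_s: 14.18
position: [0.4968, -0.2441, 0.1597]
ee_rot: [-0.001, 0.086, 0.996, -0.0]
wrist_force: [0.4, -0.9, -1.1]
gripper_width: 0.0001
```

```bash
python3 st.py
```

```text
14.18 [ 0.4968 -0.2441  0.1597] F [ 0.38 -0.94 -1.1 ] T [-0.02   0.053  0.01 ] lev [ 0.01 -0.06  0.  ] 80.2 h [ 0.5508 -0.2535  0.0868] C [ -54.4 -124.3   86.8]
```

Now the arc waypoints (relative to a lowered pose at z 0.12).

arm_command(moves=[[-1, [0, 0, -0.02], [0, 0, 0]], [-1, [0, 0, -0.04], [0, 0, 0]], [-1, [0, 0, -0.04], [0, 0, 0]]])

```text
time_s: 14.43
position: [0.4947, -0.242, 0.1159]
ee_rot: [-0.004, 0.085, 0.996, 0.001]
wrist_force: [-0.8, -0.5, 0.2]
gripper_width: -0.0002
```

```bash
python3 st.py
cat > arc.py <<'E'
from h import *
import sys
H=np.array([.5835,-.2140]); s=manip.read_state(); p=s["position"]; _,a0=leveling(s)
def tgt(psi,r=.08,D=.0195):
    a=np.radians(psi); return H+r*np.array([-np.sin(a),np.cos(a)])+D*np.array([-np.cos(a),-np.sin(a)])
for x in sys.argv[1:]:
    psi,D=map(float,x.split(",")); q=tgt(psi,D=D)-p[:2]; print(psi,D,q.round(4),"turn",round(psi-a0,1))
E
python3 arc.py 80,.035 78,.022 72,.0195 66,.0195 60,.0195 54,.0195 48,.0195 42,.0195 36,.0195
```

```text
14.43 [ 0.4947 -0.242   0.1159] F [-0.85 -0.53  0.17] T [ 0.037  0.052 -0.022] lev [-0.19 -0.4  -0.  ] 80.3 h [ 0.5483 -0.2511  0.0427] C [ -56.9 -122.    42.7]
80.0 0.035 [0.0039 0.0075] turn -0.3
78.0 0.022 [0.0059 0.0232] turn -2.3
72.0 0.0195 [0.0066 0.0342] turn -8.3
66.0 0.0195 [0.0077 0.0428] turn -14.3
60.0 0.0195 [0.0097 0.0512] turn -20.3
54.0 0.0195 [0.0126 0.0593] turn -26.3
48.0 0.0195 [0.0163 0.0671] turn -32.3
42.0 0.0195 [0.0207 0.0744] turn -38.3
36.0 0.0195 [0.026  0.0813] turn -44.3
```

arm_command(moves=[[-1, [0.004, 0.0075, 0.003], [0, 0, 0]], [-1, [0.005, 0.015, 0.003], [0, 0, -1]], [-1, [0.006, 0.0232, 0.003], [0, 0, -2.3]], [-1, [0.0065, 0.029, 0.003], [0, 0, -5]], [-1, [0.0066, 0.0342, 0.003], [0, 0, -8.3]], [-1, [0.0077, 0.0428, 0.003], [0, 0, -14.3]], [-1, [0.0097, 0.0512, 0.003], [0, 0, -20.3]], [-1, [0.0126, 0.0593, 0.003], [0, 0, -26.3]]])

```text
time_s: 15.1
position: [0.5088, -0.1814, 0.1209]
ee_rot: [-0.002, 0.311, 0.95, 0.002]
wrist_force: [0.3, -0.5, 0.0]
gripper_width: 0.0001
```

```bash
python3 st.py;python3 arc.py  48,.0195 42,.0195 36,.0195 30,.0195 25,.0195 20,.0195 15,.0195 12,.0195
```

```text
15.1 [ 0.5088 -0.1814  0.1209] F [ 0.25 -0.52  0.05] T [-0.061  0.025 -0.054] lev [-0.33 -0.13 -0.  ] 53.8 h [ 0.5529 -0.2134  0.0477] C [-54.2 -84.1  47.7]
48.0 0.0195 [0.0022 0.0064] turn -5.8
42.0 0.0195 [0.0067 0.0138] turn -11.8
36.0 0.0195 [0.0119 0.0206] turn -17.8
30.0 0.0195 [0.0178 0.0269] turn -23.8
25.0 0.0195 [0.0232 0.0316] turn -28.8
20.0 0.0195 [0.029  0.0359] turn -33.8
15.0 0.0195 [0.0352 0.0396] turn -38.8
12.0 0.0195 [0.039  0.0415] turn -41.8
```

arm_command(moves=[[-1, [0.0022, 0.0064, 0], [0, 0, -5.8]], [-1, [0.0067, 0.0138, 0], [0, 0, -11.8]], [-1, [0.0119, 0.0206, 0], [0, 0, -17.8]], [-1, [0.0178, 0.0269, 0], [0, 0, -23.8]], [-1, [0.0232, 0.0316, 0], [0, 0, -28.8]], [-1, [0.029, 0.0359, 0], [0, 0, -33.8]], [-1, [0.032, 0.038, 0], [0, 0, -36]], [-1, [0.032, 0.038, 0], [0, 0, -36]]])

```text
time_s: 15.77
position: [0.5431, -0.141, 0.1228]
ee_rot: [0.0, 0.589, 0.808, 0.004]
wrist_force: [0.2, 0.3, 0.3]
gripper_width: 0.0001
```

```bash
python3 st.py;python3 arc.py  15,.0195 12,.0195 9,.0195 6,.0195 3,.0195 0,.0195 -2.7,.0195 -4,.0195
python3 - <<'E'
from h import *
im,d=manip.grab_frame("side")
c=im[115:205,245:345]; save("k10",cv2.resize(c,None,fx=7,fy=7,interpolation=cv2.INTER_NEAREST))
E
```

```text
15.77 [ 0.5431 -0.141   0.1228] F [0.22 0.32 0.3 ] T [-0.005  0.017 -0.039] lev [-0.38  0.29 -0.  ] 17.9 h [ 0.5602 -0.1928  0.0496] C [-47.9 -63.1  49.6]
15.0 0.0195 [ 0.0009 -0.0008] turn -2.9
12.0 0.0195 [0.0047 0.0012] turn -5.9
9.0 0.0195 [0.0087 0.003 ] turn -8.9
6.0 0.0195 [0.0127 0.0045] turn -11.9
3.0 0.0195 [0.0168 0.0059] turn -14.9
0.0 0.0195 [0.0209 0.007 ] turn -17.9
-2.7 0.0195 [0.0247 0.0078] turn -20.6
-4.0 0.0195 [0.0266 0.0082] turn -21.9
```

View pics/k10.png

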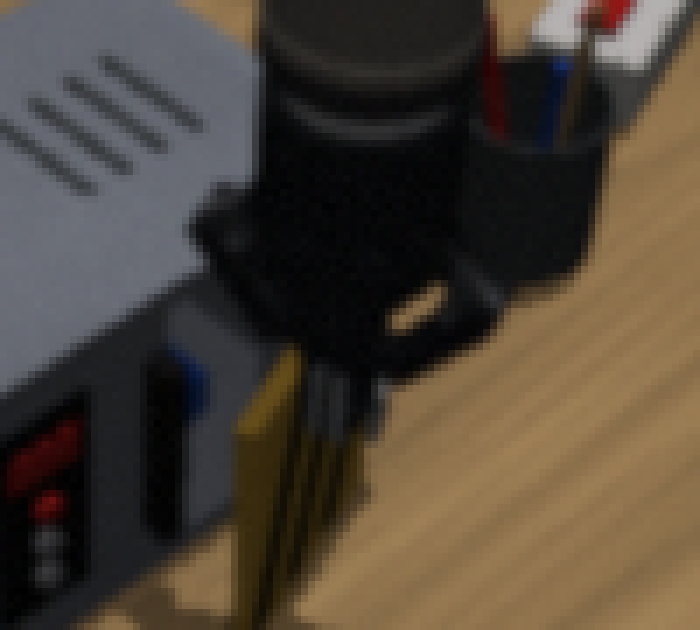

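arm_command(moves=[[-1, [-0.02, -0.005, 0], [0, 0, 5]], [-1, [-0.04, -0.005, 0], [0, 0, 11]], [-1, [-0.04, 0, 0], [0, 0, 18]], [-1, [-0.04, 0, 0], [0, 0, 25]], [-1, [-0.04, 0, 0], [0, 0, 32]], [-1, [-0.04, 0, 0], [0, 0, 39]], [-1, [-0.04, 0, 0], [0, 0, 46]], [-1, [-0.04, 0, 0], [0, 0, 53]]])

```text
time_s: 16.48
position: [0.5026, -0.1417, 0.1234]
ee_rot: [-0.001, 0.162, 0.987, 0.003]
wrist_force: [0.3, -0.3, -0.1]
gripper_width: -0.0003
```

```bash
python3 st.py;python3 arc.py 20,.025 15,.016 12,.016 9,.016 6,.016 3,.016 0,.016 -2.7,.016 -4,.016
```

```text
16.48 [ 0.5026 -0.1417  0.1234] F [ 0.33 -0.32 -0.14] T [-0.021 -0.054 -0.018] lev [-0.38 -0.09 -0.  ] 71.4 h [ 0.5545 -0.1588  0.0503] C [-55.1 -29.4  50.3]
20.0 0.025 [ 0.03   -0.0057] turn -51.4
15.0 0.016 [0.0447 0.0008] turn -56.4
12.0 0.016 [0.0486 0.0026] turn -59.4
9.0 0.016 [0.0525 0.0042] turn -62.4
6.0 0.016 [0.0566 0.0056] turn -65.4
3.0 0.016 [0.0607 0.0067] turn -68.4
0.0 0.016 [0.0649 0.0077] turn -71.4
-2.7 0.016 [0.0686 0.0083] turn -74.1
-4.0 0.016 [0.0705 0.0086] turn -75.4
```

arm_command(moves=[[-1, [0.015, -0.002, 0], [0, 0, 7]], [-1, [0.03, -0.001, 0], [0, 0, 14]], [-1, [0.037, 0, 0], [0, 0, 16]], [-1, [0.0447, 0.001, 0], [0, 0, 16]], [-1, [0.0486, 0.0026, 0], [0, 0, 16]], [-1, [0.0525, 0.0042, 0], [0, 0, 16]], [-1, [0.0566, 0.0056, 0], [0, 0, 16]], [-1, [0.0566, 0.0056, 0], [0, 0, 16]]])

```text
time_s: 17.15
position: [0.5599, -0.1354, 0.1236]
ee_rot: [-0.001, 0.023, 1.0, 0.003]
wrist_force: [-0.2, 0.5, -0.0]
gripper_width: -0.0
```

```bash
python3 st.py;python3 arc.py 3,.016 0,.016 -2.7,.016 -4,.016
python3 - <<'E'
from h import *
im,d=manip.grab_frame("side")
c=im[115:205,245:345]; save("k11",cv2.resize(c,None,fx=7,fy=7,interpolation=cv2.INTER_NEAREST))
E
```

```text
17.15 [ 0.5599 -0.1354  0.1236] F [-0.15  0.54 -0.01] T [-0.024 -0.014  0.052] lev [-0.35 -0.15 -0.  ] 87.4 h [ 0.6145 -0.1376  0.0506] C [ 3.7 -5.4 50.6]
3.0 0.016 [0.0035 0.0005] turn -84.4
0.0 0.016 [0.0076 0.0014] turn -87.4
-2.7 0.016 [0.0114 0.0021] turn -90.1
-4.0 0.016 [0.0133 0.0024] turn -91.4
```

View pics/k11.png

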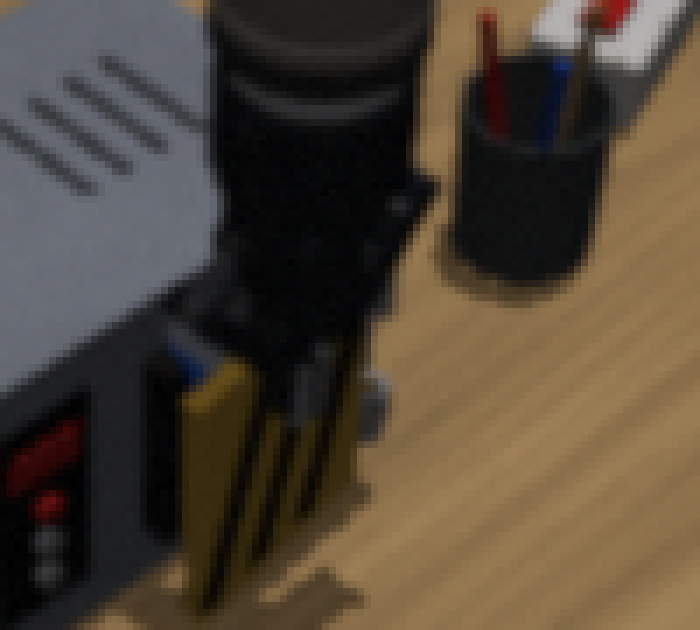

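Clear; push the rest slowly, watching for the stop.

arm_command(moves=[[-1, [0.002, 0, 0], [0, 0, 0]], [-1, [0.004, 0.0005, 0], [0, 0, 0]], [-1, [0.006, 0.001, 0], [0, 0, 0]], [-1, [0.0075, 0.001, 0], [0, 0, 0]], [-1, [0.0085, 0.001, 0], [0, 0, 0]], [-1, [0.0095, 0.001, 0], [0, 0, 0]], [-1, [0.0095, 0.001, 0], [0, 0, 0]]])

```text
time_s: 17.78
position: [0.5691, -0.1346, 0.1235]
ee_rot: [-0.002, 0.023, 1.0, 0.003]
wrist_force: [0.4, 0.4, 1.0]
gripper_width: -0.0002
```

```bash
python3 st.py
```

```text
17.78 [ 0.5691 -0.1346  0.1235] F [0.38 0.39 1.04] T [0.013 0.044 0.016] lev [-0.35 -0.17 -0.  ] 87.4 h [ 0.6237 -0.1368  0.0504] C [12.9 -4.2 50.4]
```

arm_command(moves=[[-1, [0.0008, 0, 0], [0, 0, 0]], [-1, [0.0016, 0, 0], [0, 0, 0]], [-1, [0.0024, 0, 0], [0, 0, 0]], [-1, [0.003, 0, 0], [0, 0, 0]], [-1, [0.003, 0, 0], [0, 0, 0]]])

```text
time_s: 18.2
position: [0.5722, -0.1346, 0.1235]
ee_rot: [-0.002, 0.023, 1.0, 0.003]
wrist_force: [0.1, 0.3, -0.1]
gripper_width: -0.0001
```

```bash
python3 st.py
```

```text
18.2 [ 0.5722 -0.1346  0.1235] F [ 0.08  0.28 -0.05] T [ 0.032  0.058 -0.019] lev [-0.35 -0.17 -0.  ] 87.4 h [ 0.6268 -0.1368  0.0504] C [16.  -4.  50.4]
```

arm_command(moves=[[-1, [0.0007, 0, 0], [0, 0, 0]], [-1, [0.0014, 0, 0], [0, 0, 0]], [-1, [0.002, 0, 0], [0, 0, 0]], [-1, [0.002, 0, 0], [0, 0, 0]]])

```text
time_s: 18.53
position: [0.5744, -0.1347, 0.1235]
ee_rot: [-0.001, 0.023, 1.0, 0.003]
wrist_force: [0.4, -0.4, -0.4]
gripper_width: -0.0
```

```bash
python3 st.py
python3 - <<'E'
from h import *
for n in("side","top"):
    im,d=manip.grab_frame(n); np.savez(f"/tmp/{n}12.npz",im=im,d=d)
im=np.load("/tmp/side12.npz")["im"]
c=im[115:205,245:345]; save("k12",cv2.resize(c,None,fx=7,fy=7,interpolation=cv2.INTER_NEAREST))
P=cloud("side",np.load("/tmp/side12.npz")["d"])
m=manip.regions_of("top","door_grip"); 
r=manip.regions_of("side","door_grip")
E
```

```text
18.53 [ 0.5744 -0.1347  0.1235] F [ 0.38 -0.36 -0.4 ] T [-0.021  0.026  0.028] lev [-0.35 -0.16 -0.  ] 87.4 h [ 0.629  -0.1368  0.0505] C [18.2 -3.9 50.5]
```

View pics/k12.png

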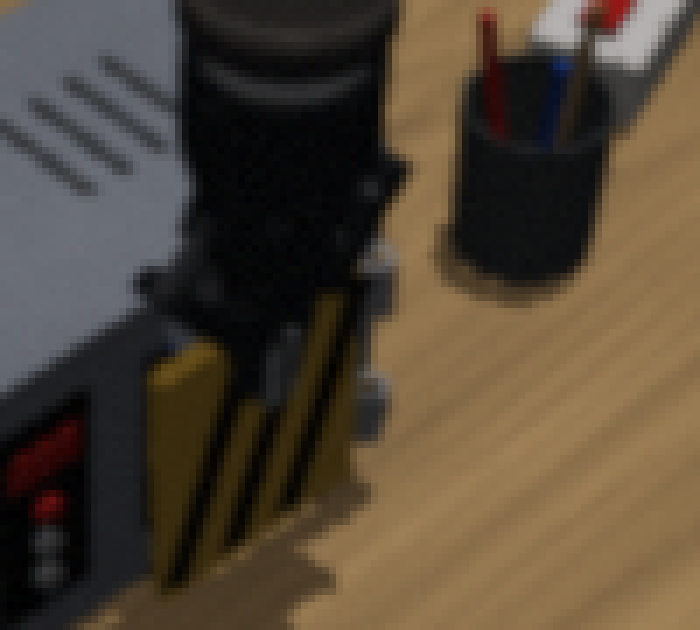

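```bash
cat > dy.py <<'E'
from h import *
im,d=manip.grab_frame("side"); P=cloud("side",d); C=toC(P)*1000
hsv=cv2.cvtColor(im,cv2.COLOR_RGB2HSV)
m=(C[...,0]<-8)&(C[...,0]>-90)&(C[...,1]>-72)&(C[...,1]<50)&(C[...,2]>28)&(C[...,2]<88)
print(m.sum()); Q=C[m]
v=cv2.fitLine(Q[:,:2].astype(np.float32),cv2.DIST_HUBER,0,.01,.01).ravel(); print("open deg",np.degrees(np.arctan(-v[0]/v[1])),"x at y",v[2],v[3],np.percentile(Q[:,1],[1,99]))
for y in(-60,-40,-20,0,20): 
    k=abs(Q[:,1]-y)<6; print(y,k.sum(),np.median(Q[k,0]).round(1))
E
python3 dy.py
```

```text
401
open deg -0.91097397 x at y -25.91305 -12.873769 [-68.08083712  39.29638368]
-60 34 -26.6
-40 42 -26.4
-20 38 -26.4
0 41 -25.8
20 42 -25.7
```

arm_command(moves=[[-1, [0.0006, 0, 0], [0, 0, 0]], [-1, [0.0012, 0, 0], [0, 0, 0]], [-1, [0.0015, 0, 0], [0, 0, 0]], [-1, [0.0015, 0, 0], [0, 0, 0]]])

```text
time_s: 19.12
position: [0.5749, -0.1347, 0.1233]
ee_rot: [-0.002, 0.023, 1.0, 0.003]
wrist_force: [-4.4, 0.5, 2.3]
gripper_width: -0.0002
```

```bash
python3 st.py; python3 dy.py
```

```text
19.12 [ 0.5749 -0.1347  0.1233] F [-4.42  0.5   2.35] T [0.022 0.931 0.028] lev [-0.34 -0.28 -0.  ] 87.4 h [ 0.6293 -0.1368  0.0501] C [18.6 -3.9 50.1]
405
open deg -1.6024007 x at y -25.414572 -12.50789 [-68.29728355  39.10889231]
-60 41 -26.5
-40 44 -26.4
-20 38 -25.8
0 43 -25.2
20 46 -24.5
```

Stop contact felt (4.4 N). Back off.

arm_command(moves=[[-1, [-0.003, 0, 0], [0, 0, 0]], [-1, [-0.015, 0, 0], [0, 0, 0]], [-1, [-0.04, 0, 0], [0, 0, 0]], [-1, [-0.07, 0, 0], [0, 0, 0]], [-1, [-0.09, 0, 0.02], [0, 0, 0]], [-1, [-0.09, 0, 0.05], [0, 0, 0]], [-1, [-0.09, 0, 0.08], [0, 0, 0]], [-1, [-0.09, 0, 0.1], [0, 0, 0]]])

```text
time_s: 19.83
position: [0.4861, -0.1347, 0.2262]
ee_rot: [-0.0, 0.023, 1.0, 0.002]
wrist_force: [1.5, 1.0, -0.3]
gripper_width: -0.0
```

```bash
python3 st.py; python3 dy.py
python3 - <<'E'
from h import *
im,d=manip.grab_frame("side"); P=cloud("side",d)
c=im[105:205,235:345]; save("k13",cv2.resize(c,None,fx=7,fy=6,interpolation=cv2.INTER_NEAREST))
r=manip.regions_of("side","door_grip")
Q=P[r[0]["pixels"]]; print(r[0]["score"],np.nanpercentile(Q[:,2],[1,5,95,99]))
for t in("bottle","pen_cup","tray"):
    x=manip.regions_of("side",t)
    for y in x[:2]: print(t,round(y["score"],2),np.round(y["position"]),np.nanmedian(P[y["pixels"]],0).round(3))
E
```

```text
19.83 [ 0.4861 -0.1347  0.2262] F [ 1.53  0.96 -0.26] T [-0.02  -0.072  0.042] lev [-0.28 -0.02 -0.  ] 87.4 h [ 0.5409 -0.1369  0.1533] C [-69.8  -8.3 153.3]
386
open deg -0.36972928 x at y -26.33068 -12.135324 [-69.11027034  39.15448947]
-60 35 -26.6
-40 41 -26.9
-20 36 -26.2
0 42 -26.3
20 44 -26.5Traceback (most recent call last):
  File "<stdin>", line 5, in <module>
IndexError: list index out of range
```

View pics/k13.png

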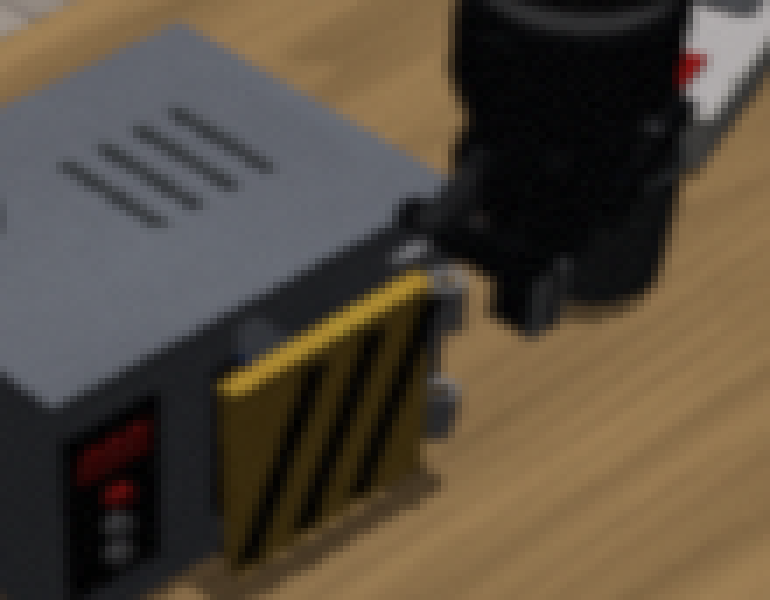

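Run:
```python
from h import *
im,d=manip.grab_frame("side"); P=cloud("side",d);C=toC(P)*1000
m=(C[...,0]<-14)&(C[...,0]>-32)&(C[...,1]>-60)&(C[...,1]<38)&(C[...,2]>120)&(C[...,2]<165)
print("door top z",np.percentile(C[m][:,2],[50,90,97]))
for t in("bottle","pen_cup","tray"):
    x=manip.regions_of("side",t)
    for y in x[:2]: print(t,round(y["score"],2),np.round(y["position"]),np.nanmedian(P[y["pixels"]],0).round(3))
s=manip.read_state(); print(s["time_s"],s["dq"].round(3),s["wrist_force"].round(1))
manip.sign_off()
```

```text
door top z [140.4692887  148.56355945 149.76544691]
bottle 0.63 [253. 129.] [0.693 0.307 0.057]
pen_cup 0.75 [148. 326.] [ 0.606 -0.375  0.033]
tray 0.97 [283. 277.] [0.385 0.076 0.008]
20.1833 [-0.001  0.005  0.    -0.    -0.001  0.002  0.   ] [ 0.3 -0.8 -0.6]
the job is handed in; nothing more can be done
```

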